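# Hold a wall anchor home in the length gauge

## Task

On the shop counter lie two square-bodied wall anchors; take the one with the long nose, lay it nose first in the channel of the length gauge, and slide it along the channel under the roof so that its nose pushes the sprung plunger back and the square shoulder meets the hard stop. Keep it pressed firmly against the stop, without ramming it, and finish while still holding it there: the spring pushes it out again if you let go. Leave the short-nosed anchor, the washer, the bolt and the standing sleeve alone.

Things in the scene. Friction and masses are not known exactly. Their poses are not given: they have to be found in the camera images.
- long_anchor: the anchor with the long nose: square brass-coloured body 60 mm long (x), 34 mm wide (y), 34 mm high, lying flat, with a round nose 16 mm in diameter and 28 mm long on the middle of its +x end face; about 0.2 to 0.4 kg. Origin: centre of the underside of the square body; x points towards the nose, z up.
- long_anchor_shoulder (a point): on the long anchor, the middle of the lower edge of the square shoulder from which the nose stands out: 30 mm from the body's origin along its x, at the height of the underside.
- long_anchor_tip (a point): on the long anchor, the centre of the nose's end face: 58 mm from the body's origin along its x, 17 mm above the underside.
- short_anchor: the other anchor, with the same square body (60 x 34 x 34 mm) but a nose only 10 mm long; a bystander. Origin: centre of the underside of the square body; x towards the nose.
- gauge: the length gauge, fixed to the counter: aluminium base plate, 235 mm long (x from -140 to +95 mm), 84 mm wide, 20 mm thick; its top is the floor of an open channel (see channel). Origin: on the counter, below the middle of the stop face. The anchor slides along the gauge's +x, nose first; its shoulder is at x = 0 when fully home. z is up.
- channel (a point): the channel's middle line on its floor, 75 mm before the stop face (gauge x = -75 mm), 20 mm above the counter. The channel is 38 mm wide between two steel rails 8 mm high and 6 mm thick, from the stop back to x = -78 mm; from there to x = -131 mm the rails flare outwards to about 60 mm apart. Nothing covers it before the stop.
- gauge_seat (a point): on the channel floor (20 mm above the counter), middle of the channel at the stop face: where the lower edge of the anchor's shoulder comes to lie when fully home.
- gauge_stop: the fixed dark steel stop, same origin and axes as the gauge: two cheeks 24 mm apart, each 20 mm thick in y, x = 0 to 50 mm, under a roof (underside 30, top 38 mm above the channel floor) slotted 8 mm wide; then a grey spring housing, x = 50 to 90 mm, 38 mm high. The nose goes between the cheeks under the roof; the square shoulder meets their front faces at x = 0.
- gauge_plunger (a joint): travel of the sprung plunger in m, 0 when fully out: a steel rod 14 mm thick, axis 17 mm above the channel floor, its face 12 mm behind the stop face when out. It moves along the gauge's +x, resisting with about 4 N at first and 9 N at 0.016, where the long anchor's shoulder is on the stop (own limit 0.022).
- plunger_pin (a point): top of the thin upright pin (5 mm diameter) that the plunger carries up through the slot of the roof, 53 mm above the channel floor; 20 mm behind the stop face when the plunger is out, 36 mm when the anchor is home.
- washer: thick steel washer lying flat, 48 mm outside, 12 mm high; a bystander. Origin: centre of its underside.
- bolt: steel hex bolt standing on its head, head 32 mm wide and 12 mm high, 57 mm high in all; a bystander. Origin: centre of its underside.
- sleeve: plain round tube standing upright, 32 mm outside, 55 mm high; a bystander. Origin: centre of its underside.
Not all that is in view belongs to the job. Several things have the shape of the gauge; the one meant has the colours described above.

How it is judged:
By the outcome, as a careful person would: the job done as asked, in the order asked, and still so for the second after the job is handed in, while the arm keeps its last pose, push and grip.
It also fails if it takes over 51 s, if anything falls off the work surface, if the arm or the gripper's body presses on something with over 40 N, if the wrist force passes 120 N, or if a joint passes its speed limit or range.

## Robot

A 6-joint arm with a two-finger parallel gripper is mounted at the origin on the work surface. World frame = base frame: x ahead of the robot, y to its left, z up, the work surface at z = 0. Lengths are in m, angles in rad, forces in N, time in s.
With the tool pointing down it reaches from about 0.375 to 0.975 m from the base axis. Payload 3.8 kg.
Tool frame: the origin (TCP) lies at the very end of the fingers, on their centre line; the grasp point (between the pads) lies 19 mm behind it (bot.grip_depth is the distance from the TCP to the grasp point, in m); z points along the fingers, y is the direction in which the jaws open and shut (so a half turn about z gives the same grasp; the last joint's range is limited). The gripper opens to 85 mm and grips with 20 to 120 N. Pads are 22 mm wide; open, the fingers measure 114 mm over their backs; the gripper's body (76 mm by 85 mm) begins 54 mm behind the grasp point. The pads swing forward as they close: fully open they stand 13 mm farther back than shut.
Start: joints at [1.114, 0.264, 1.604, -0, 1.274, -0.037], TCP at [0.275, 0.616, 0.231] pointing down, gripper open.
Joint ranges: [-2.63, 2.63], [-0.94, 2.18], [0.31, 2.57], [-1.31, 4.45], [0, 2.66], [-2.55, 2.55]. Speed limits (rad/s): [2.57, 2.57, 3.14, 3.14, 3.14, 3.14].

## Interface

Orientations are given as a rotation vector (axis times angle).
In Python, from workcell import bot, cams, job gives the robot as it stands.
- The arm moves only by the tool apply_moves, never from a script. Its argument "targets" is a list of rows, each an object of numbers: "dx", "dy", "dz": the shift along the tool's x, y, z in units of 30 mm (1.0 is 30 mm); "wx", "wy", "wz": the turn, a rotation vector about the tool's x, y, z in units of 6 degrees (1.0 is 6 degrees); "jaw": the opening, from 0 (shut) to 1 (fully open). In form: [{"dx": .., "dy": .., "dz": .., "wx": .., "wy": .., "wz": .., "jaw": ..}, ...]. A call has 1 to 5 rows; each row shifts and turns the commanded pose from where the row before left it, along the tool's axes as they then stand; what a row does not reach is not made up. A row lasts 1/10 s, in which the tool goes at most 50 mm and 8.59 degrees, less where a joint would pass 70% of its speed; a pose out of reach is approached as far as the arm can. A call is refused whole if a number of a shift passes 1 or a number of a turn 1, either way. A call with a gripper value outside its range is refused whole. The fingers move at their own pace and stop on an object; "newtons" is the grip in N (left out, the last holds). Time passes only in rows, so rows that do not move let the fingers close. It gives the time, the measured TCP pose, the force and the opening at its end, in the units of the state.
- bot.read_state(): the state, without advancing time (a new reading comes with each control period).
- cams.read_camera(name): name is "side" or "top" or "wrist"; returns a dict with "color" (384x512x3 uint8, red, green, blue), "range_z" (384x512 float32, m along the optical axis (not along the pixel's ray), 0 where there is no reading), "fx", "fy", "cx", "cy" (pixels), "dist_coeffs" ([k1, k2, p1, p2, k3] as OpenCV has them; the pictures are not rectified), "eye" and "rotation" of the camera in the world; the wrist camera has in their place "T_tool_cam" (4x4, takes a point from camera to tool coordinates, whose origin is the TCP and whose axes are the flange's). Camera axes: x right, y down, z forward; pixel columns grow to the right and rows downward; lengths in m; the calibration is good to about 2 mm. A picture is of the moment at which its call begins: read the wrist's pose just before it.
- job.finish_job(): hands the job in, once; it reports no verdict.
The state is a dict: "time": time; "q": joint angles; "joint_vel": joint speeds; "joint_torque": joint torques, N m; "tool_pos": TCP position; "tcp_rot": TCP orientation; "wrist_force": force on the tool from outside, world axes, zero at the start; "torque": the same for the moment, N m; "width": opening from 0.0 (shut) to 1.0 (fully open).
Only numpy, scipy, OpenCV 4.12 (cv2) and the standard library are available. Lean on these libraries where they do the work, as an engineer would, in place of code of your own. Each camera call takes 0.05 s, during which the arm holds its last target.

## Working session

There is one attempt and no reset: what is moved stays moved. The work goes in short steps, Python scripts to look and compute and a tool call to move; the robot and the scene stay as the last step left them, time stands still between calls to the robot, and variables do not carry over. Pictures are saved under pics/ and viewed, and the job is handed in when it is done.

Besides the shell and the picture viewer there is one more tool, called as name(argument=value, ...), one argument or row to a line, values as JSON. apply_moves: Moves the arm, as the interface text tells. Its arguments: {"type":"object","properties":{"targets":{"type":"array"},"newtons":{"type":"number"}},"required":["targets"]}

```bash
mkdir -p pics; ls
cat > h.py <<'E'
import numpy as np, cv2, pickle
from workcell import bot,cams,job
from scipy.spatial.transform import Rotation as R
def grab(name):
    s=bot.read_state(); c=cams.read_camera(name)
    if name=='wrist':
        T=np.eye(4);T[:3,:3]=R.from_rotvec(s['tcp_rot']).as_matrix();T[:3,3]=s['tool_pos']
        W=T@np.array(c['T_tool_cam'])
    else:
        W=np.eye(4);W[:3,:3]=np.array(c['rotation']);W[:3,3]=c['eye']
    c['W']=W
    return c
def cloud(c):
    h,w=c['range_z'].shape
    u,v=np.meshgrid(np.arange(w),np.arange(h))
    K=np.array([[c['fx'],0,c['cx']],[0,c['fy'],c['cy']],[0,0,1.]])
    p=cv2.undistortPoints(np.stack([u,v],-1).reshape(-1,1,2).astype(np.float64),K,np.array(c['dist_coeffs'],float)).reshape(h,w,2)
    z=c['range_z'].astype(float)
    P=np.concatenate([p*z[...,None],z[...,None]],-1)
    X=P@c['W'][:3,:3].T+c['W'][:3,3]
    X[z<=0]=np.nan
    return X
def save(c,fn,crop=None,s=1.5):
    im=cv2.cvtColor(c['color'],cv2.COLOR_RGB2BGR)
    if crop: im=im[crop[1]:crop[3],crop[0]:crop[2]]
    im=cv2.resize(im,None,fx=s,fy=s,interpolation=cv2.INTER_CUBIC); cv2.imwrite(fn,im)
E
python3 - <<'E'
from h import *
for n in ['top','side','wrist']:
    c=grab(n); save(c,f'pics/{n}0.png'); pickle.dump(c,open(f'{n}0.pkl','wb'))
    print(n,c['fx'],c['dist_coeffs'],np.round(c['W'],3).tolist())
print(bot.read_state())
E
```

```text
pics
top 439.86971268345746 [-0.1049562  0.         0.         0.         0.       ] [[-2.135, 2.091, -0.192, 0.358], [-2.135, 2.091, -0.192, -0.04], [-2.135, 2.091, -0.192, 1.052], [0.0, 0.0, 0.0, 1.0]]
side 386.05320539914845 [-0.08760661  0.          0.          0.          0.        ] [[-2.25, 0.216, -0.113, 0.444], [-2.25, 0.216, -0.113, -0.63], [-2.25, 0.216, -0.113, 0.589], [0.0, 0.0, 0.0, 1.0]]
wrist 337.6280490636097 [-0.07604113  0.          0.          0.          0.        ] [[0.406, 0.88, 0.244, 0.212], [0.914, -0.391, -0.112, 0.643], [-0.003, 0.269, -0.963, 0.372], [0.0, 0.0, 0.0, 1.0]]
{'time': 0.15, 'q': array([ 1.11411235e+00,  2.64601539e-01,  1.60511101e+00,  6.62425721e-06,
        1.27367745e+00, -3.68979840e-02]), 'joint_vel': array([ 0.00098654, -0.00220066, -0.00361866,  0.00011456, -0.00251094,
        0.00064137]), 'joint_torque': array([ 2.20334709e-04, -5.15907347e+01, -3.67959166e+01,  1.32503693e-06,
        8.04539595e-03,  6.96585296e-07]), 'tool_pos': array([0.27484707, 0.61587   , 0.23020618]), 'tcp_rot': array([-6.54477279e-01, -3.07220755e+00,  2.73491157e-03]), 'wrist_force': array([-0.15063856,  0.77655838, -0.63929719]), 'torque': array([ 0.04614955,  0.026899  , -0.00493018]), 'width': 0.9992807232881816}
```

```bash
sed -i "s/W\[:3,:3\]=np.array(c\['rotation'\])/W[:3,:3]=R.from_rotvec(c['rotation']).as_matrix()/" h.py
python3 - <<'E'
import pickle;from h import *
for n in ['top','side']:
    c=pickle.load(open(f'{n}0.pkl','rb')); W=np.eye(4);W[:3,:3]=R.from_rotvec(c['rotation']).as_matrix();W[:3,3]=c['eye'];c['W']=W
    pickle.dump(c,open(f'{n}0.pkl','wb'));print(np.round(W,3))
E
```

```text
[[ 0.022 -0.981  0.193  0.358]
 [-1.    -0.019  0.015 -0.04 ]
 [-0.011 -0.194 -0.981  1.052]
 [ 0.     0.     0.     1.   ]]
[[ 0.981 -0.117  0.155  0.444]
 [-0.194 -0.623  0.758 -0.63 ]
 [ 0.008 -0.773 -0.634  0.589]
 [ 0.     0.     0.     1.   ]]
```

View pics/top0.png

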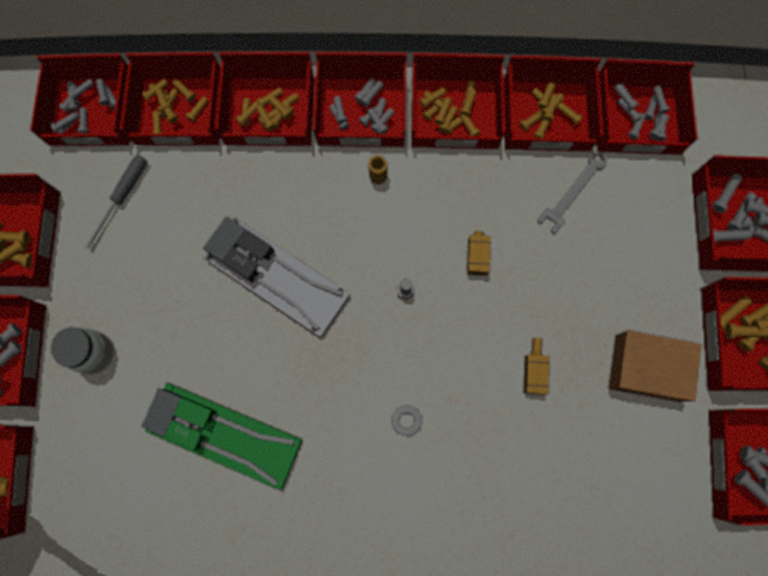

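View pics/side0.png

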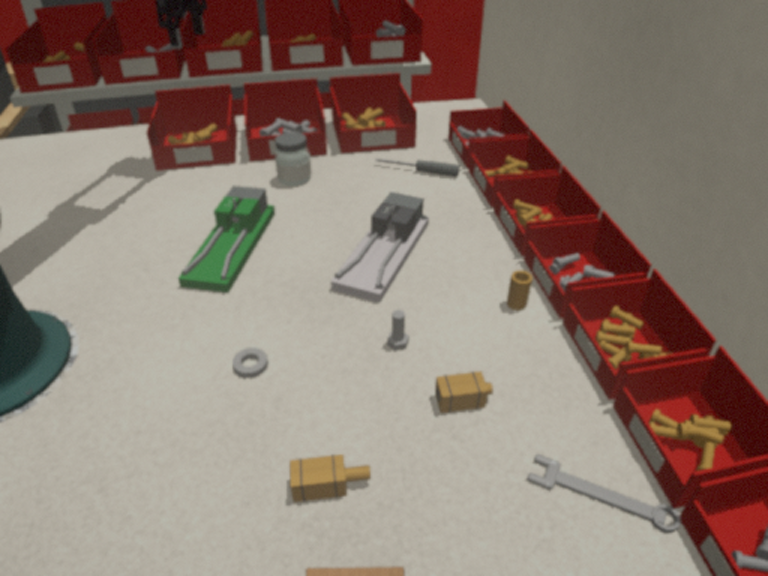

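View pics/wrist0.png

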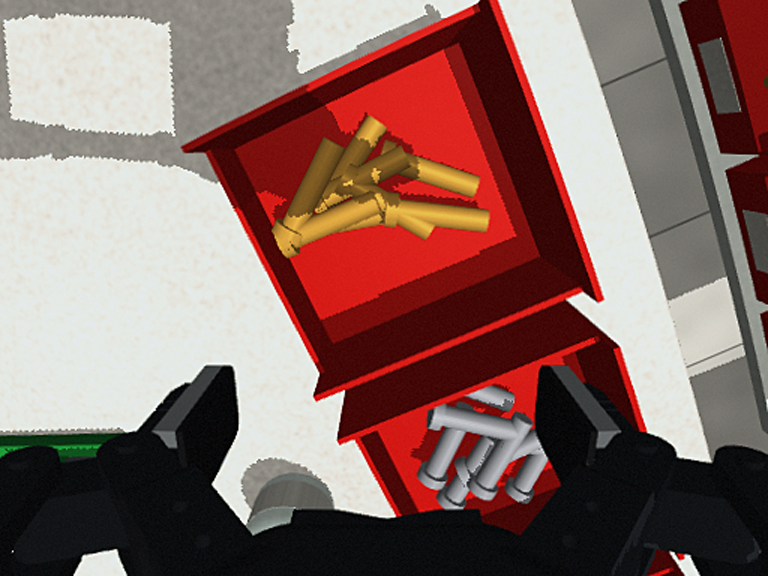

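The top view shows the grey gauge at about (278,275), stop end upper-left, and the green decoy below it. The long anchor is at (537,370) with its nose up. The short one is at (479,253), bolt (405,290), washer (406,420), sleeve (377,170). I'll measure next.

Run:
```python
import pickle;from h import *
for n in ['top','side']:
    c=pickle.load(open(f'{n}0.pkl','rb')); X=cloud(c)
    hsv=cv2.cvtColor(c['color'],cv2.COLOR_RGB2HSV)
    z=X[...,2]
    tab=X[(abs(z)<.02)&(X[...,0]>.35)&(X[...,0]<.7)&(abs(X[...,1])<.2)]
    print(n,'table z',np.median(tab[:,2]),tab[:,2].std())
    # long anchor seg: brass
    br=(hsv[...,0]>12)&(hsv[...,0]<28)&(hsv[...,1]>110)&(z>.006)
    k,lab,st,ce=cv2.connectedComponentsWithStats(br.astype(np.uint8))
    for i in range(1,k):
        if st[i,4]>60:
            P=X[lab==i]; 
            if np.nanmax(P[:,0])>.95 or abs(np.nanmedian(P[:,1]))>.42: continue
            for zl,zh in ((.028,.045),(.0,.028)):
                Q=P[(P[:,2]>zl)&(P[:,2]<zh)]
                if len(Q)<15: continue
                r=cv2.minAreaRect((Q[:,:2]*1000).astype(np.float32))
                print(ce[i].round(),st[i,4],(zl,zh),len(Q),'med',np.median(Q,0).round(4),'rect',r)
    # gauge: points elevated near
    reg=(X[...,0]>.3)&(X[...,0]<.75)&(X[...,1]>-.05)&(X[...,1]<.35)&(z>.012)&(hsv[...,1]<60)
    k,lab,st,ce=cv2.connectedComponentsWithStats(reg.astype(np.uint8))
    for i in range(1,k):
        if st[i,4]>300:
            P=X[lab==i]
            print('G',ce[i],st[i],np.histogram(P[:,2],bins=np.arange(.012,.09,.004)))
            r=cv2.minAreaRect((P[P[:,2]<.035][:,:2]*1000).astype(np.float32));print(r)
            Q=P[(P[:,2]>.052)&(P[:,2]<.064)];print('roof',len(Q),cv2.minAreaRect((Q[:,:2]*1000).astype(np.float32)))
```

```text
top table z 0.0006159957674866101 0.004090425533259095
[107.  69.] 347 (0.028, 0.045) 193 med [0.8962 0.3637 0.0345] rect ((887.69189453125, 359.1040954589844), (72.72096252441406, 43.55107116699219), 36.93132400512695)
[107.  69.] 347 (0.0, 0.028) 154 med [0.874  0.3687 0.0188] rect ((891.6176147460938, 366.2694091796875), (102.51817321777344, 59.764015197753906), 24.05438232421875)
[122.  59.] 80 (0.0, 0.028) 73 med [0.9157 0.3307 0.0251] rect ((916.7781372070312, 330.78314208984375), (48.11164093017578, 13.25259780883789), 42.14488220214844)
[300.  73.] 598 (0.028, 0.045) 256 med [ 0.8895 -0.1182  0.0335] rect ((875.9584350585938, -127.22358703613281), (95.83748626708984, 78.05690002441406), 87.65369415283203)
[300.  73.] 598 (0.0, 0.028) 342 med [ 0.8704 -0.1337  0.0216] rect ((886.625732421875, -127.53089904785156), (104.4698257446289, 93.6326904296875), 2.8627195358276367)
[365.  73.] 494 (0.028, 0.045) 225 med [ 0.893  -0.2989  0.0335] rect ((885.8976440429688, -299.4969787597656), (75.41637420654297, 80.48233795166016), 26.103818893432617)
[365.  73.] 494 (0.0, 0.028) 269 med
[... 6055 characters left out ...]
.0142822265625, 51.042301177978516), 43.5640754699707)
roof 206 ((356.9208679199219, 285.2048645019531), (93.04537200927734, 67.83443450927734), 69.53438568115234)
G [255.1717039  163.23215068] [ 221  128   65   71 2283] (array([ 88, 928, 280, 214,  75,  45,  43,  39,  37,  45, 103, 375,   3,
         3,   4,   1,   0,   0,   0]), array([0.012, 0.016, 0.02 , 0.024, 0.028, 0.032, 0.036, 0.04 , 0.044,
       0.048, 0.052, 0.056, 0.06 , 0.064, 0.068, 0.072, 0.076, 0.08 ,
       0.084, 0.088]))
((588.5660400390625, 149.38995361328125), (238.26275634765625, 85.0569076538086), 57.64450454711914)
roof 481 ((623.9384765625, 205.40240478515625), (92.74715423583984, 65.18115234375), 57.51081085205078)
```

```bash
cat > plan.py <<'E'
import sys
from h import *
def plan(wps,step=29.,turn=6.,nd=2,P=None,Rm=None):
    s=bot.read_state()
    if P is None: P=np.array(s['tool_pos'])
    if Rm is None: Rm=R.from_rotvec(s['tcp_rot']).as_matrix()
    rows=[]
    for (x,y,z,yaw) in wps:   # yaw deg of tool x, tool down; yaw None keep
        tgt=np.array([x,y,z])
        for _ in range(80):
            d=Rm.T@(tgt-P)
            if yaw is None: w=np.zeros(3)
            else:
                a=np.radians(yaw); Rt=np.array([[np.cos(a),np.sin(a),0],[np.sin(a),-np.cos(a),0],[0,0,-1.]])
                w=np.degrees(R.from_matrix(Rm.T@Rt).as_rotvec())
            if np.linalg.norm(d)<.0004 and np.linalg.norm(w)<.15: break
            n=max(1,np.ceil(np.max(abs(d))*1000/step),np.ceil(np.linalg.norm(d)*1000/45),np.ceil(np.max(abs(w))/turn))
            dd=np.round(d/n/.03,nd); ww=np.round(w/n/6,nd)
            rows.append((*dd,*ww))
            P=P+Rm@(dd*.03); Rm=Rm@R.from_rotvec(np.radians(ww*6)).as_matrix()
    for i,r in enumerate(rows):
        if i%5==0: print('--')
        print('{"dx":%g,"dy":%g,"dz":%g,"wx":%g,"wy":%g,"wz":%g}'%tuple(x+0 for x in r))
    print(P,R.from_matrix(Rm).as_rotvec()); return P,Rm
E
python3 - <<'E'
from plan import *
plan([(.43,.25,.21,95),(.432,-.268,.20,-2)])
E
```

```text
--
{"dx":-0.88,"dy":-0.82,"dz":0.06,"wx":0,"wy":0,"wz":0.92}
{"dx":-0.96,"dy":-0.73,"dz":0.06,"wx":0,"wy":0,"wz":0.92}
{"dx":-0.92,"dy":-0.57,"dz":0.06,"wx":0,"wy":0,"wz":0.83}
{"dx":-0.97,"dy":-0.49,"dz":0.06,"wx":0,"wy":0,"wz":0.83}
{"dx":-0.89,"dy":-0.36,"dz":0.05,"wx":0,"wy":0,"wz":0.74}
--
{"dx":-0.92,"dy":-0.29,"dz":0.05,"wx":0,"wy":0,"wz":0.74}
{"dx":-0.94,"dy":-0.22,"dz":0.05,"wx":0,"wy":0,"wz":0.74}
{"dx":-0.95,"dy":-0.15,"dz":0.05,"wx":0,"wy":0,"wz":0.74}
{"dx":-0.96,"dy":-0.07,"dz":0.05,"wx":0,"wy":0,"wz":0.74}
{"dx":-0.96,"dy":0,"dz":0.05,"wx":0,"wy":0,"wz":0.74}
--
{"dx":-0.96,"dy":0.08,"dz":0.05,"wx":0,"wy":0,"wz":0.74}
{"dx":-0.95,"dy":0.15,"dz":0.05,"wx":-0.01,"wy":0.01,"wz":0.74}
{"dx":-0.94,"dy":0.23,"dz":0.05,"wx":0,"wy":0,"wz":0.74}
{"dx":-0.96,"dy":-0.08,"dz":0.02,"wx":0,"wy":0,"wz":0.9}
{"dx":-0.96,"dy":0.01,"dz":0.02,"wx":0,"wy":0,"wz":0.9}
--
{"dx":-0.95,"dy":0.1,"dz":0.02,"wx":0,"wy":0,"wz":0.9}
{"dx":-0.94,"dy":0.19,"dz":0.02,"wx":0,"wy":0,"wz":0.9}
{"dx":-0.92,"dy":0.28,"dz":0.02,"wx":0,"wy":0,"wz":0.9}
{"dx":-0.96,"dy":0.39,"dz":0.02,"wx":0,"wy":0,"wz":0.97}
{"dx":-0.92,"dy":0.49,"dz":0.02,"wx":0,"wy":0,"wz":0.97}
--
{"dx":-0.86,"dy":0.58,"dz":0.02,"wx":0,"wy":0,"wz":0.97}
{"dx":-0.8,"dy":0.66,"dz":0.02,"wx":0,"wy":0,"wz":0.97}
{"dx":-0.73,"dy":0.74,"dz":0.02,"wx":0,"wy":0,"wz":0.97}
{"dx":-0.65,"dy":0.81,"dz":0.02,"wx":0,"wy":0,"wz":0.97}
{"dx":-0.56,"dy":0.87,"dz":0.02,"wx":0,"wy":0,"wz":0.97}
--
{"dx":-0.47,"dy":0.93,"dz":0.02,"wx":0,"wy":0,"wz":0.97}
{"dx":-0.3,"dy":0.78,"dz":0.02,"wx":0,"wy":0,"wz":0.78}
{"dx":-0.24,"dy":0.8,"dz":0.01,"wx":0,"wy":0,"wz":0.78}
{"dx":-0.17,"dy":0.81,"dz":0.02,"wx":0,"wy":0,"wz":0.78}
{"dx":-0.1,"dy":0.82,"dz":0.01,"wx":0,"wy":0,"wz":0.78}
--
{"dx":-0.04,"dy":0.84,"dz":0.02,"wx":0,"wy":0,"wz":0.78}
[ 0.43195224 -0.26813679  0.19994134] [ 3.14075421e+00 -5.40562831e-02  3.48036583e-05]
```

apply_moves(
  targets=[
    {"dx": -0.88, "dy": -0.82, "dz": 0.06, "wz": 0.9, "jaw": 1},
    {"dx": -0.96, "dy": -0.73, "dz": 0.06, "wz": 0.9},
    {"dx": -0.92, "dy": -0.57, "dz": 0.06, "wz": 0.8},
    {"dx": -0.97, "dy": -0.49, "dz": 0.06, "wz": 0.8},
    {"dx": -0.9, "dy": -0.36, "dz": 0.05, "wz": 0.8},
  ],
)

```text
invalid input at $.targets[0]: expected keys dx, dy, dz, wx, wy, wz, jaw
```

apply_moves(
  targets=[
    {"dx": -0.92, "dy": -0.29, "dz": 0.05, "wz": 0.75},
    {"dx": -0.94, "dy": -0.22, "dz": 0.05, "wz": 0.75},
    {"dx": -0.95, "dy": -0.15, "dz": 0.05, "wz": 0.75},
    {"dx": -0.96, "dy": -0.07, "dz": 0.05, "wz": 0.75},
    {"dx": -0.96, "dy": 0, "dz": 0.05, "wz": 0.75},
  ],
)

```text
invalid input at $.targets[0]: expected keys dx, dy, dz, wx, wy, wz, jaw
```

Run:
```python
from plan import *
s=bot.read_state();print(s['time'],s['tool_pos'],s['tcp_rot'],s['q'])
plan([(.43,.25,.21,95),(.432,-.268,.20,-2)])
```

```text
0.15 [0.27484707 0.61587    0.23020618] [-6.54477279e-01 -3.07220755e+00  2.73491157e-03] [ 1.11411235e+00  2.64601539e-01  1.60511101e+00  6.62425721e-06
  1.27367745e+00 -3.68979840e-02]
--
{"dx":-0.88,"dy":-0.82,"dz":0.06,"wx":0,"wy":0,"wz":0.92}
{"dx":-0.96,"dy":-0.73,"dz":0.06,"wx":0,"wy":0,"wz":0.92}
{"dx":-0.92,"dy":-0.57,"dz":0.06,"wx":0,"wy":0,"wz":0.83}
{"dx":-0.97,"dy":-0.49,"dz":0.06,"wx":0,"wy":0,"wz":0.83}
{"dx":-0.89,"dy":-0.36,"dz":0.05,"wx":0,"wy":0,"wz":0.74}
--
{"dx":-0.92,"dy":-0.29,"dz":0.05,"wx":0,"wy":0,"wz":0.74}
{"dx":-0.94,"dy":-0.22,"dz":0.05,"wx":0,"wy":0,"wz":0.74}
{"dx":-0.95,"dy":-0.15,"dz":0.05,"wx":0,"wy":0,"wz":0.74}
{"dx":-0.96,"dy":-0.07,"dz":0.05,"wx":0,"wy":0,"wz":0.74}
{"dx":-0.96,"dy":0,"dz":0.05,"wx":0,"wy":0,"wz":0.74}
--
{"dx":-0.96,"dy":0.08,"dz":0.05,"wx":0,"wy":0,"wz":0.74}
{"dx":-0.95,"dy":0.15,"dz":0.05,"wx":-0.01,"wy":0.01,"wz":0.74}
{"dx":-0.94,"dy":0.23,"dz":0.05,"wx":0,"wy":0,"wz":0.74}
{"dx":-0.96,"dy":-0.08,"dz":0.02,"wx":0,"wy":0,"wz":0.9}
{"dx":-0.96,"dy":0.01,"dz":0.02,"wx":0,"wy":0,"wz":0.9}
--
{"dx":-0.95,"dy":0.1,"dz":0.02,"
[... 268 characters left out ...]
:0.58,"dz":0.02,"wx":0,"wy":0,"wz":0.97}
{"dx":-0.8,"dy":0.66,"dz":0.02,"wx":0,"wy":0,"wz":0.97}
{"dx":-0.73,"dy":0.74,"dz":0.02,"wx":0,"wy":0,"wz":0.97}
{"dx":-0.65,"dy":0.81,"dz":0.02,"wx":0,"wy":0,"wz":0.97}
{"dx":-0.56,"dy":0.87,"dz":0.02,"wx":0,"wy":0,"wz":0.97}
--
{"dx":-0.47,"dy":0.93,"dz":0.02,"wx":0,"wy":0,"wz":0.97}
{"dx":-0.3,"dy":0.78,"dz":0.02,"wx":0,"wy":0,"wz":0.78}
{"dx":-0.24,"dy":0.8,"dz":0.01,"wx":0,"wy":0,"wz":0.78}
{"dx":-0.17,"dy":0.81,"dz":0.02,"wx":0,"wy":0,"wz":0.78}
{"dx":-0.1,"dy":0.82,"dz":0.01,"wx":0,"wy":0,"wz":0.78}
--
{"dx":-0.04,"dy":0.84,"dz":0.02,"wx":0,"wy":0,"wz":0.78}
[ 0.43195224 -0.26813679  0.19994134] [ 3.14075421e+00 -5.40562831e-02  3.48036583e-05]
```

All keys are needed in every row.

apply_moves(
  targets=[
    {"dx": -0.88, "dy": -0.82, "dz": 0.06, "wx": 0, "wy": 0, "wz": 0.92, "jaw": 1},
    {"dx": -0.96, "dy": -0.73, "dz": 0.06, "wx": 0, "wy": 0, "wz": 0.92, "jaw": 1},
    {"dx": -0.92, "dy": -0.57, "dz": 0.06, "wx": 0, "wy": 0, "wz": 0.83, "jaw": 1},
    {"dx": -0.97, "dy": -0.49, "dz": 0.06, "wx": 0, "wy": 0, "wz": 0.83, "jaw": 1},
    {"dx": -0.89, "dy": -0.36, "dz": 0.05, "wx": 0, "wy": 0, "wz": 0.74, "jaw": 1},
  ],
)

```text
time: 0.65
tool_pos: [0.3404, 0.4618, 0.222]
tcp_rot: [1.32, 2.851, -0.002]
wrist_force: [0.2, -0.1, -0.1]
width: 1.004
```

apply_moves(
  targets=[
    {"dx": -0.92, "dy": -0.29, "dz": 0.05, "wx": 0, "wy": 0, "wz": 0.74, "jaw": 1},
    {"dx": -0.94, "dy": -0.22, "dz": 0.05, "wx": 0, "wy": 0, "wz": 0.74, "jaw": 1},
    {"dx": -0.95, "dy": -0.15, "dz": 0.05, "wx": 0, "wy": 0, "wz": 0.74, "jaw": 1},
    {"dx": -0.96, "dy": -0.07, "dz": 0.05, "wx": 0, "wy": 0, "wz": 0.74, "jaw": 1},
    {"dx": -0.96, "dy": 0, "dz": 0.05, "wx": 0, "wy": 0, "wz": 0.74, "jaw": 1},
  ],
)

```text
time: 1.15
tool_pos: [0.3964, 0.3292, 0.2148]
tcp_rot: [-1.844, -2.544, 0.001]
wrist_force: [0.6, 0.6, 0.8]
width: 1.0
```

apply_moves(
  targets=[
    {"dx": -0.96, "dy": 0.08, "dz": 0.05, "wx": 0, "wy": 0, "wz": 0.74, "jaw": 1},
    {"dx": -0.95, "dy": 0.15, "dz": 0.05, "wx": 0, "wy": 0, "wz": 0.74, "jaw": 1},
    {"dx": -0.94, "dy": 0.23, "dz": 0.05, "wx": 0, "wy": 0, "wz": 0.74, "jaw": 1},
    {"dx": -0.96, "dy": -0.08, "dz": 0.02, "wx": 0, "wy": 0, "wz": 0.9, "jaw": 1},
    {"dx": -0.96, "dy": 0.01, "dz": 0.02, "wx": 0, "wy": 0, "wz": 0.9, "jaw": 1},
  ],
)

```text
time: 1.65
tool_pos: [0.4304, 0.1916, 0.209]
tcp_rot: [-2.335, -2.101, 0.001]
wrist_force: [0.1, 0.1, -0.5]
width: 0.998
```

Run:
```python
from plan import *
s=bot.read_state();print(s['time'],s['tool_pos'],s['tcp_rot'],s['q'])
plan([(.432,-.268,.19,-2)])
```

```text
1.65 [0.43039734 0.19160591 0.2090065 ] [-2.33532804e+00 -2.10117409e+00  1.00211127e-03] [ 3.66032869e-01 -1.12627630e-01  2.04925146e+00 -9.94959086e-05
  1.20561656e+00  4.71528489e-01]
--
{"dx":-0.95,"dy":0.1,"dz":0.04,"wx":0,"wy":0,"wz":0.9}
{"dx":-0.94,"dy":0.19,"dz":0.04,"wx":0,"wy":0,"wz":0.9}
{"dx":-0.92,"dy":0.28,"dz":0.04,"wx":0,"wy":0,"wz":0.89}
{"dx":-0.96,"dy":0.4,"dz":0.04,"wx":0,"wy":0,"wz":0.97}
{"dx":-0.91,"dy":0.49,"dz":0.04,"wx":0,"wy":0,"wz":0.97}
--
{"dx":-0.86,"dy":0.58,"dz":0.04,"wx":0,"wy":0,"wz":0.97}
{"dx":-0.8,"dy":0.66,"dz":0.04,"wx":0,"wy":0,"wz":0.97}
{"dx":-0.72,"dy":0.74,"dz":0.04,"wx":0,"wy":0,"wz":0.97}
{"dx":-0.65,"dy":0.81,"dz":0.05,"wx":0,"wy":0,"wz":0.97}
{"dx":-0.56,"dy":0.87,"dz":0.04,"wx":0,"wy":0,"wz":0.97}
--
{"dx":-0.47,"dy":0.93,"dz":0.05,"wx":0,"wy":0,"wz":0.97}
{"dx":-0.3,"dy":0.78,"dz":0.04,"wx":0,"wy":0,"wz":0.78}
{"dx":-0.23,"dy":0.8,"dz":0.03,"wx":0,"wy":0,"wz":0.77}
{"dx":-0.17,"dy":0.81,"dz":0.04,"wx":0,"wy":0,"wz":0.78}
{"dx":-0.1,"dy":0.82,"dz":0.03,"wx":0,"wy":0,"wz":0.77}
--
{"dx":-0.03,"dy":0.83,"dz":0.04,"wx":0,"wy":0.01,"wz":0.78}
[ 0.43198012 -0.26811308  0.18995207] [ 3.14079898e+00 -5.54371907e-02  7.55136485e-04]
```

Tracking is as planned.

apply_moves(
  targets=[
    {"dx": -0.95, "dy": 0.1, "dz": 0.04, "wx": 0, "wy": 0, "wz": 0.9, "jaw": 1},
    {"dx": -0.94, "dy": 0.19, "dz": 0.04, "wx": 0, "wy": 0, "wz": 0.9, "jaw": 1},
    {"dx": -0.92, "dy": 0.28, "dz": 0.04, "wx": 0, "wy": 0, "wz": 0.89, "jaw": 1},
    {"dx": -0.96, "dy": 0.4, "dz": 0.04, "wx": 0, "wy": 0, "wz": 0.97, "jaw": 1},
    {"dx": -0.91, "dy": 0.49, "dz": 0.04, "wx": 0, "wy": 0, "wz": 0.97, "jaw": 1},
  ],
)

```text
time: 2.15
tool_pos: [0.4311, 0.0432, 0.2032]
tcp_rot: [2.771, 1.479, -0.0]
wrist_force: [-0.7, 0.1, 0.1]
width: 0.997
```

apply_moves(
  targets=[
    {"dx": -0.86, "dy": 0.58, "dz": 0.04, "wx": 0, "wy": 0, "wz": 0.97, "jaw": 1},
    {"dx": -0.8, "dy": 0.66, "dz": 0.04, "wx": 0, "wy": 0, "wz": 0.97, "jaw": 1},
    {"dx": -0.72, "dy": 0.74, "dz": 0.04, "wx": 0, "wy": 0, "wz": 0.97, "jaw": 1},
    {"dx": -0.65, "dy": 0.81, "dz": 0.05, "wx": 0, "wy": 0, "wz": 0.97, "jaw": 1},
    {"dx": -0.56, "dy": 0.87, "dz": 0.04, "wx": 0, "wy": 0, "wz": 0.97, "jaw": 1},
  ],
)

```text
time: 2.65
tool_pos: [0.4319, -0.1122, 0.1969]
tcp_rot: [-3.054, -0.735, 0.0]
wrist_force: [0.4, 0.1, 0.3]
width: 1.001
```

apply_moves(
  targets=[
    {"dx": -0.47, "dy": 0.93, "dz": 0.05, "wx": 0, "wy": 0, "wz": 0.97, "jaw": 1},
    {"dx": -0.3, "dy": 0.78, "dz": 0.04, "wx": 0, "wy": 0, "wz": 0.78, "jaw": 1},
    {"dx": -0.23, "dy": 0.8, "dz": 0.03, "wx": 0, "wy": 0, "wz": 0.77, "jaw": 1},
    {"dx": -0.17, "dy": 0.81, "dz": 0.04, "wx": 0, "wy": 0, "wz": 0.78, "jaw": 1},
    {"dx": -0.1, "dy": 0.82, "dz": 0.03, "wx": 0, "wy": 0, "wz": 0.77, "jaw": 1},
  ],
)

```text
time: 3.15
tool_pos: [0.4332, -0.2429, 0.191]
tcp_rot: [-3.14, -0.074, 0.001]
wrist_force: [0.7, -0.2, -0.4]
width: 1.002
```

apply_moves(
  targets=[
    {"dx": -0.03, "dy": 0.83, "dz": 0.04, "wx": 0, "wy": 0, "wz": 0.78, "jaw": 1},
    {"dx": 0, "dy": 0, "dz": 0, "wx": 0, "wy": 0, "wz": 0, "jaw": 1},
  ],
)

```text
time: 3.35
tool_pos: [0.4337, -0.2692, 0.1899]
tcp_rot: [3.14, -0.055, -0.0]
wrist_force: [0.3, 0.3, 0.1]
width: 0.998
```

```bash
cat > m.py <<'E'
from h import *
def anchor(c,zmin=.028,zmax=.042,xy=None):
    X=cloud(c);z=X[...,2];hsv=cv2.cvtColor(c['color'],cv2.COLOR_RGB2HSV)
    br=(hsv[...,0]>10)&(hsv[...,0]<30)&(hsv[...,1]>90)&(z>.004)
    k,lab,st,ce=cv2.connectedComponentsWithStats(br.astype(np.uint8))
    for i in range(1,k):
        if st[i,4]<200: continue
        P=X[lab==i];Q=P[(P[:,2]>zmin)&(P[:,2]<zmax)]; N=P[(P[:,2]>.01)&(P[:,2]<.027)]
        if len(Q)<50: continue
        print('px',ce[i].round(),'n',len(Q),len(N),'z',np.median(Q[:,2]).round(4),'rect',cv2.minAreaRect((Q[:,:2]*1000).astype(np.float32)))
        if len(N)>30: print(' nose med',np.median(N,0).round(4))
E
python3 - <<'E'
from m import *
s=bot.read_state();print(s['time'],s['tool_pos'],s['tcp_rot'],s['q'])
c=grab('wrist');save(c,'pics/w1.png');pickle.dump(c,open('w1.pkl','wb'));anchor(c)
E
```

```text
3.35 [ 0.433721   -0.26916985  0.18987943] [ 3.14029371e+00 -5.49159896e-02 -4.01134535e-04] [-6.03671009e-01 -1.81708883e-02  1.99734764e+00 -8.97267424e-04
  1.16217590e+00  1.00245324e+00]
px [448. 151.] n 607 615 z 0.0354 rect ((459.9743957519531, -393.70806884765625), (2.030028820037842, 87.45780181884766), 80.07694244384766)
 nose med [ 0.4628 -0.3941  0.019 ]
px [255. 133.] n 507 569 z 0.033 rect ((460.1236877441406, -269.2161865234375), (32.9895133972168, 11.351922035217285), 87.35076141357422)
 nose med [ 0.4791 -0.2701  0.0226]
px [254. 171.] n 1386 0 z 0.0331 rect ((435.7885437011719, -268.2235107421875), (33.41605758666992, 34.61709213256836), 87.14408111572266)
px [254. 197.] n 402 0 z 0.0331 rect ((411.9510803222656, -266.99078369140625), (33.36078643798828, 10.519850730895996), 88.5107650756836)
```

View pics/w1.png

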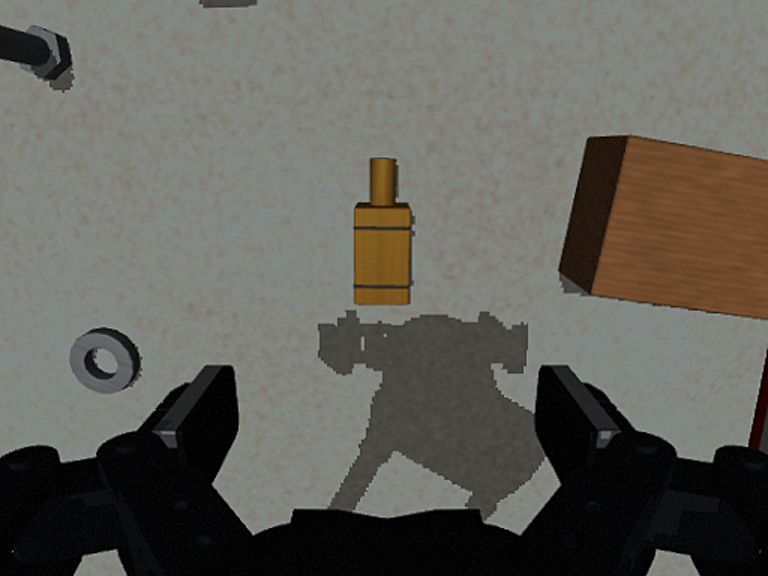

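The wrist view shows the long anchor at px (382,254), nose up (+x), with the pads straddling its line. Body centre is (0.436,-0.268), top at 33 mm, width 33.4 mm and yaw about -2.6°, all as expected.

Run:
```python
from plan import *
plan([(.435,-.268,.0095,-2.7)])
```

```text
--
{"dx":0.01,"dy":0,"dz":0.86,"wx":0,"wy":0,"wz":0.02}
{"dx":0.01,"dy":0,"dz":0.86,"wx":0,"wy":0,"wz":0.02}
{"dx":0.01,"dy":0,"dz":0.86,"wx":0,"wy":0,"wz":0.02}
{"dx":0.01,"dy":0,"dz":0.86,"wx":0,"wy":0,"wz":0.02}
{"dx":0,"dy":0,"dz":0.86,"wx":0,"wy":0,"wz":0.02}
--
{"dx":0.01,"dy":0.01,"dz":0.85,"wx":0,"wy":0,"wz":0.02}
{"dx":0,"dy":0,"dz":0.86,"wx":0,"wy":0.01,"wz":0.02}
[ 0.43492041 -0.26795209  0.00948921] [-3.14020090e+00  7.45664775e-02 -5.25469876e-04]
```

apply_moves(
  targets=[
    {"dx": 0.01, "dy": 0, "dz": 0.9, "wx": 0, "wy": 0, "wz": 0.1, "jaw": 1},
    {"dx": 0.01, "dy": 0, "dz": 0.9, "wx": 0, "wy": 0, "wz": 0.04, "jaw": 1},
    {"dx": 0.01, "dy": 0, "dz": 0.9, "wx": 0, "wy": 0, "wz": 0, "jaw": 1},
    {"dx": 0.01, "dy": 0, "dz": 0.9, "wx": 0, "wy": 0, "wz": 0, "jaw": 1},
    {"dx": 0, "dy": 0, "dz": 0.9, "wx": 0, "wy": 0, "wz": 0, "jaw": 1},
  ],
)

```text
time: 3.9
tool_pos: [0.435, -0.2656, 0.0542]
tcp_rot: [-3.14, 0.069, -0.0]
wrist_force: [-0.4, -0.2, -0.9]
width: 1.0
```

apply_moves(
  targets=[
    {"dx": 0, "dy": 0, "dz": 0.7, "wx": 0, "wy": 0, "wz": 0, "jaw": 1},
    {"dx": 0, "dy": 0, "dz": 0.5, "wx": 0, "wy": 0, "wz": 0, "jaw": 1},
    {"dx": 0, "dy": 0, "dz": 0.31, "wx": 0, "wy": 0, "wz": 0, "jaw": 1},
    {"dx": 0, "dy": 0, "dz": 0, "wx": 0, "wy": 0, "wz": 0, "jaw": 1},
  ],
)

```text
time: 4.3
tool_pos: [0.434, -0.2654, 0.0086]
tcp_rot: [-3.139, 0.07, 0.004]
wrist_force: [-1.3, -0.1, 0.7]
width: 0.998
```

Run:
```python
from m import *
s=bot.read_state();print(s['time'],s['tool_pos'],s['tcp_rot'],s['wrist_force'])
c=grab('wrist');save(c,'pics/w2.png');anchor(c)
```

```text
4.3 [ 0.43403587 -0.26537825  0.00859573] [-3.13889507  0.07031757  0.00405268] [-1.32425648 -0.10490784  0.68095638]
px [260. 182.] n 2920 3472 z 0.0329 rect ((460.14117431640625, -268.8594055175781), (33.70048522949219, 11.912586212158203), 87.64159393310547)
 nose med [ 0.4776 -0.2698  0.0226]
px [260. 269.] n 6788 0 z 0.033 rect ((435.64569091796875, -267.7813415527344), (33.955230712890625, 35.43495559692383), 87.49346923828125)
px [259. 323.] n 1645 0 z 0.033 rect ((411.80059814453125, -266.68438720703125), (33.90023422241211, 11.882561683654785), 89.44621276855469)
```

View pics/w2.png

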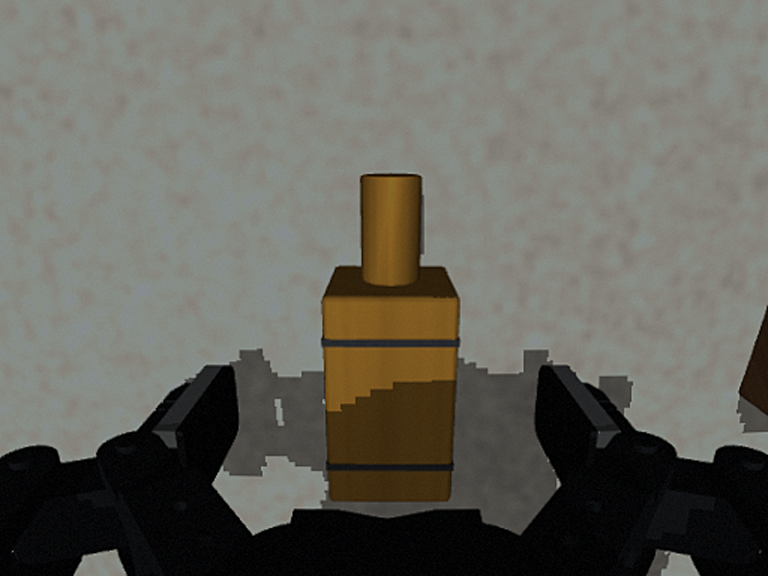

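The anchor sits between the open pads, about 2 mm right of centre (px 391 against 387). I'll shift over and close.

apply_moves(
  targets=[
    {"dx": 0.04, "dy": 0.08, "dz": -0.03, "wx": 0, "wy": 0, "wz": 0, "jaw": 1},
    {"dx": 0, "dy": 0, "dz": 0, "wx": 0, "wy": 0, "wz": 0, "jaw": 0.5},
    {"dx": 0, "dy": 0, "dz": 0, "wx": 0, "wy": 0, "wz": 0, "jaw": 0.3},
    {"dx": 0, "dy": 0, "dz": 0, "wx": 0, "wy": 0, "wz": 0, "jaw": 0},
    {"dx": 0, "dy": 0, "dz": 0, "wx": 0, "wy": 0, "wz": 0, "jaw": 0},
  ],
  newtons=70,
)

```text
time: 4.85
tool_pos: [0.4367, -0.2695, 0.0116]
tcp_rot: [3.14, -0.073, 0.002]
wrist_force: [2.3, -1.0, -2.8]
width: 0.383
```

apply_moves(
  targets=[
    {"dx": 0, "dy": 0, "dz": 0, "wx": 0, "wy": 0, "wz": 0, "jaw": 0},
    {"dx": 0, "dy": 0, "dz": 0, "wx": 0, "wy": 0, "wz": 0, "jaw": 0},
    {"dx": 0, "dy": 0, "dz": 0, "wx": 0, "wy": 0, "wz": 0, "jaw": 0},
  ],
  newtons=70,
)

```text
time: 5.15
tool_pos: [0.4367, -0.2696, 0.0114]
tcp_rot: [3.14, -0.072, 0.001]
wrist_force: [-0.7, 1.1, 5.9]
width: 0.384
```

Run:
```python
from m import *
s=bot.read_state();print(s['time'],s['tool_pos'],s['tcp_rot'],s['wrist_force'],s['width'])
c=grab('wrist');save(c,'pics/w3.png');anchor(c)
```

```text
5.15 [ 0.43671709 -0.26963758  0.01144516] [ 3.14028272e+00 -7.23286023e-02  1.41510365e-03] [-0.67101109  1.1421175   5.88405359] 0.3838970312744735
px [257. 186.] n 2761 3339 z 0.0329 rect ((460.42315673828125, -271.9272766113281), (33.529701232910156, 12.01803207397461), 88.29998779296875)
 nose med [ 0.4777 -0.2729  0.0226]
px [257. 271.] n 6381 0 z 0.033 rect ((435.9813232421875, -270.643798828125), (34.28437423706055, 35.640480041503906), 86.82605743408203)
px [257. 324.] n 1628 0 z 0.033 rect ((411.9361572265625, -269.80517578125), (33.92498779296875, 12.000640869140625), 87.94024658203125)
```

View pics/w3.png

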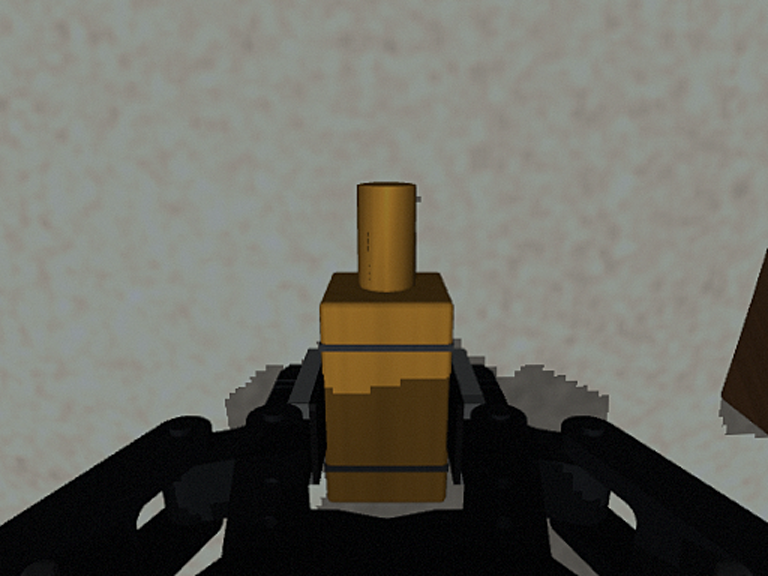

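Gripped: the opening is 32.6 mm and the anchor is centred between the pads at px (387,400). Next I lift it, carry it over the bystanders and hover behind the gauge.

Run:
```python
from plan import *
plan([(.437,-.269,.09,None),(.50,-.08,.15,25),(.543,.078,.12,57.5)])
```

```text
--
{"dx":0,"dy":-0.01,"dz":-0.87,"wx":0,"wy":0,"wz":0}
{"dx":0.01,"dy":0,"dz":-0.87,"wx":0,"wy":0,"wz":0}
{"dx":0,"dy":-0.01,"dz":-0.88,"wx":0,"wy":0,"wz":0}
{"dx":0.26,"dy":-0.91,"dz":-0.29,"wx":0,"wy":0,"wz":-0.66}
{"dx":0.32,"dy":-0.89,"dz":-0.28,"wx":0,"wy":0,"wz":-0.66}
--
{"dx":0.38,"dy":-0.87,"dz":-0.29,"wx":0,"wy":0,"wz":-0.66}
{"dx":0.44,"dy":-0.84,"dz":-0.28,"wx":0,"wy":0,"wz":-0.66}
{"dx":0.5,"dy":-0.81,"dz":-0.29,"wx":0,"wy":0,"wz":-0.66}
{"dx":0.55,"dy":-0.77,"dz":-0.28,"wx":0,"wy":0,"wz":-0.65}
{"dx":0.61,"dy":-0.73,"dz":-0.29,"wx":0.01,"wy":-0.01,"wz":-0.66}
--
{"dx":0.59,"dy":-0.69,"dz":0.17,"wx":0,"wy":0,"wz":-0.9}
{"dx":0.65,"dy":-0.64,"dz":0.17,"wx":0,"wy":0,"wz":-0.9}
{"dx":0.71,"dy":-0.57,"dz":0.17,"wx":0,"wy":0,"wz":-0.9}
{"dx":0.76,"dy":-0.5,"dz":0.16,"wx":0,"wy":0,"wz":-0.9}
{"dx":0.8,"dy":-0.43,"dz":0.17,"wx":0,"wy":0,"wz":-0.91}
--
{"dx":0.84,"dy":-0.36,"dz":0.16,"wx":0,"wy":0,"wz":-0.9}
[0.54306793 0.078073   0.12000761] [-2.75432881e+00 -1.51054569e+00  6.12091731e-04]
```

apply_moves(
  targets=[
    {"dx": 0, "dy": 0, "dz": -0.5, "wx": 0, "wy": 0, "wz": 0, "jaw": 0},
    {"dx": 0, "dy": 0, "dz": -0.9, "wx": 0, "wy": 0, "wz": 0, "jaw": 0},
    {"dx": 0, "dy": 0, "dz": -0.9, "wx": 0, "wy": 0, "wz": 0, "jaw": 0},
    {"dx": 0.26, "dy": -0.91, "dz": -0.4, "wx": 0, "wy": 0, "wz": -0.66, "jaw": 0},
    {"dx": 0.32, "dy": -0.89, "dz": -0.4, "wx": 0, "wy": 0, "wz": -0.66, "jaw": 0},
  ],
)

```text
time: 5.7
tool_pos: [0.4538, -0.2153, 0.1039]
tcp_rot: [-3.138, -0.146, 0.001]
wrist_force: [0.6, -0.1, -3.3]
width: 0.382
```

apply_moves(
  targets=[
    {"dx": 0.38, "dy": -0.87, "dz": -0.35, "wx": 0, "wy": 0, "wz": -0.66, "jaw": 0},
    {"dx": 0.44, "dy": -0.84, "dz": -0.35, "wx": 0, "wy": 0, "wz": -0.66, "jaw": 0},
    {"dx": 0.5, "dy": -0.81, "dz": -0.3, "wx": 0, "wy": 0, "wz": -0.66, "jaw": 0},
    {"dx": 0.55, "dy": -0.77, "dz": -0.28, "wx": 0, "wy": 0, "wz": -0.65, "jaw": 0},
    {"dx": 0.61, "dy": -0.73, "dz": -0.28, "wx": 0, "wy": 0, "wz": -0.66, "jaw": 0},
  ],
)

```text
time: 6.2
tool_pos: [0.4983, -0.0791, 0.1496]
tcp_rot: [-3.065, -0.685, 0.004]
wrist_force: [0.1, 0.4, -3.6]
width: 0.383
```

Run:
```python
from plan import *
s=bot.read_state();print(s['time'],s['width'],s['tool_pos'])
plan([(.543,.078,.12,57.5)])
```

```text
6.2 0.38281668870081625 [ 0.49833351 -0.07913871  0.14955045]
--
{"dx":0.6,"dy":-0.68,"dz":0.16,"wx":0,"wy":0,"wz":-0.9}
{"dx":0.66,"dy":-0.63,"dz":0.16,"wx":0,"wy":0,"wz":-0.9}
{"dx":0.71,"dy":-0.56,"dz":0.17,"wx":0,"wy":0,"wz":-0.9}
{"dx":0.76,"dy":-0.49,"dz":0.16,"wx":-0.01,"wy":0,"wz":-0.9}
{"dx":0.81,"dy":-0.42,"dz":0.17,"wx":-0.01,"wy":0.01,"wz":-0.89}
--
{"dx":0.84,"dy":-0.34,"dz":0.16,"wx":0,"wy":0,"wz":-0.9}
[0.54293338 0.07803417 0.12007417] [ 2.75381996e+00  1.51165572e+00 -6.19296941e-04]
```

apply_moves(
  targets=[
    {"dx": 0.6, "dy": -0.68, "dz": 0.16, "wx": 0, "wy": 0, "wz": -0.9, "jaw": 0},
    {"dx": 0.66, "dy": -0.63, "dz": 0.16, "wx": 0, "wy": 0, "wz": -0.9, "jaw": 0},
    {"dx": 0.71, "dy": -0.56, "dz": 0.16, "wx": 0, "wy": 0, "wz": -0.9, "jaw": 0},
    {"dx": 0.76, "dy": -0.49, "dz": 0.16, "wx": 0, "wy": 0, "wz": -0.9, "jaw": 0},
    {"dx": 0.81, "dy": -0.42, "dz": 0.16, "wx": 0, "wy": 0, "wz": -0.89, "jaw": 0},
  ],
)

```text
time: 6.7
tool_pos: [0.5359, 0.0514, 0.1249]
tcp_rot: [-2.821, -1.382, 0.004]
wrist_force: [1.1, -0.3, -3.3]
width: 0.38
```

apply_moves(
  targets=[
    {"dx": 0.84, "dy": -0.34, "dz": 0.16, "wx": 0, "wy": 0, "wz": -0.9, "jaw": 0},
    {"dx": 0, "dy": 0, "dz": 0, "wx": 0, "wy": 0, "wz": 0, "jaw": 0},
    {"dx": 0, "dy": 0, "dz": 0, "wx": 0, "wy": 0, "wz": 0, "jaw": 0},
  ],
)

```text
time: 7.0
tool_pos: [0.5432, 0.0769, 0.1203]
tcp_rot: [-2.755, -1.509, 0.005]
wrist_force: [0.6, -0.4, -2.7]
width: 0.379
```

Run:
```python
from m import *
s=bot.read_state();print(s['time'],s['tool_pos'],s['tcp_rot'],s['wrist_force'],s['width'])
c=grab('wrist');save(c,'pics/w4.png');pickle.dump((s,c),open('w4.pkl','wb'))
anchor(c,.11,.16)
```

```text
7.0 [0.54321371 0.07688535 0.12028502] [-2.75474575 -1.50868267  0.00478081] [ 0.59927071 -0.39204459 -2.71241153] 0.37935160852027605
px [257. 186.] n 6326 25 z 0.1329 rect ((562.9545288085938, 108.3692855834961), (39.659427642822266, 34.0198974609375), 57.70737838745117)
px [257. 271.] n 6382 0 z 0.1418 rect ((542.0244140625, 75.92184448242188), (35.774471282958984, 34.4874267578125), 57.004791259765625)
px [257. 324.] n 1552 0 z 0.1419 rect ((529.5453491210938, 55.78935241699219), (11.98406982421875, 33.85022735595703), 58.67231369018555)
```

View pics/w4.png

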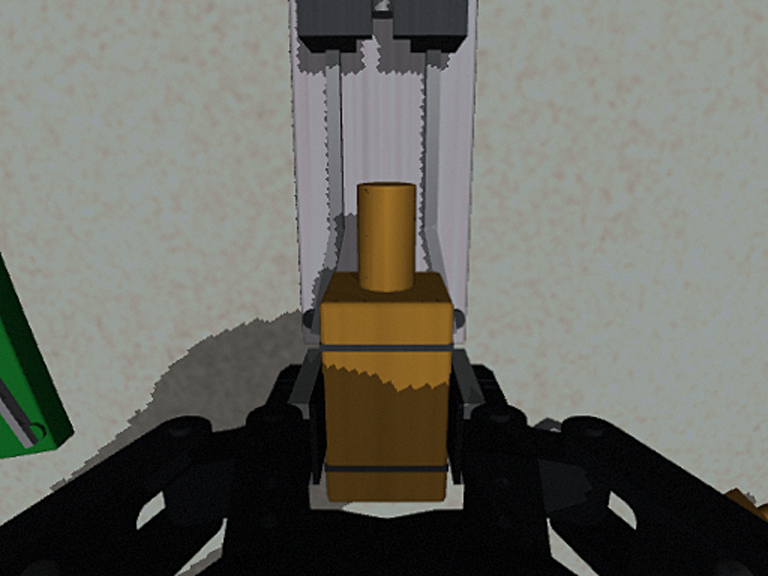

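The wrist view shows the gauge ahead: stop at px (330/430,40), rails at x≈333 and 433, flare around the nose. The anchor is nearly in line. I'll measure the anchor's offset from the channel centre in the same image.

```bash
cat > g.py <<'E'
from m import *
def gauge(c,s):
    X=cloud(c); th=np.radians(57.55); u=np.array([np.cos(th),np.sin(th)]); n=np.array([-u[1],u[0]]); O=np.array([.6005,.1685])
    a=((X[...,:2]-O)@u)*1000; b=((X[...,:2]-O)@n)*1000; z=X[...,2]*1000
    print('floor z',np.nanmedian(z[(abs(b)<12)&(a<-15)&(a>-45)&(z<35)]))
    for lo,hi in [(-70,-55),(-55,-40),(-40,-25),(-25,-12)]:
        m=(a>lo)&(a<hi)&(abs(b)<60)
        pl=b[m&(z>12)&(z<34)]; 
        rl=b[m&(z>24.5)&(z<32)]
        L=rl[rl>0];Rr=rl[rl<0]
        print((lo,hi),'plate',np.percentile(pl,[.5,99.5]).round(1) if len(pl) else None,'mid',np.mean(np.percentile(pl,[.5,99.5])).round(2),'rails L',np.percentile(L,[2,50,98]).round(1) if len(L)>5 else None,'R',np.percentile(Rr,[2,50,98]).round(1) if len(Rr)>5 else None)
    st=(abs(b)<32)&(abs(b)>13)&(z>52)&(z<62)
    if st.any(): print('stop top front a',np.percentile(a[st],[.5,2,5]),'b range',np.percentile(b[st],[1,99]))
    # front face points
    f=(abs(b)<30)&(abs(b)>14)&(z>33)&(z<52)&(abs(a)<20)
    if f.sum()>20: print('front face a',np.median(a[f]),f.sum())
    # anchor top body
    hsv=cv2.cvtColor(c['color'],cv2.COLOR_RGB2HSV)
    t=s['tool_pos'][2]*1000+21.5
    br=(hsv[...,0]>10)&(hsv[...,0]<30)&(hsv[...,1]>90)&(abs(z-t)<3)
    k,lab,stt,ce=cv2.connectedComponentsWithStats(br.astype(np.uint8))
    for i in range(1,k):
        if stt[i,4]>600:
            q=lab==i; bb=b[q];aa=a[q]
            # b centre at several a
            print('anchor top a',np.percentile(aa,[.5,99.5]).round(1),'b',np.percentile(bb,[1,99]).round(1),'mid',np.mean(np.percentile(bb,[1,99])).round(2),'z',np.median(z[q]).round(1))
            lo,hi=np.percentile(aa,[10,90])
            e=[np.mean(np.percentile(bb[abs(aa-v)<3],[3,97])) for v in (lo,hi)]
            print('   yaw rel deg',np.degrees((e[1]-e[0])/(hi-lo)).round(2))
    nz=(hsv[...,0]>10)&(hsv[...,0]<30)&(hsv[...,1]>90)&(z>t-15)&(z<t-8)&(abs(b)<15)
    aa=a[nz]; print('nose a max',np.percentile(aa,[50,99,99.8]).round(1))
    for v in range(int(np.percentile(aa,95))-15,int(np.percentile(aa,95)),7):
        w=nz&(abs(a-v)<3.5); print('  nose b mid at',v,np.mean(np.percentile(b[w],[3,97])).round(2))
    pin=(abs(b)<6)&(z>64)&(z<80)&(a>5)&(a<50)
    if pin.sum()>3: print('pin a,b,z',np.median(a[pin]),np.median(b[pin]),np.max(z[pin]),pin.sum())
    tr=((np.array(s['tool_pos'][:2])-O)*1000); print('tcp a,b',tr@u,tr@n)
E
python3 - <<'E'
from g import *
s,c=pickle.load(open('w4.pkl','rb')); gauge(c,s)
E
```

```text
floor z 18.997353017316115
(-70, -55) plate [-40.4  42.4] mid 1.03 rails L [19.8 22.6 25.8] R [-24.2 -21.1 -18.3]
(-55, -40) plate [-40.2  42.4] mid 1.11 rails L [19.9 22.7 25.6] R [-24.2 -21.3 -18.5]
(-40, -25) plate [-40.3  42.5] mid 1.1 rails L [19.9 23.  25.8] R [-23.7 -21.  -17.8]
(-25, -12) plate [-40.4  42. ] mid 0.76 rails L [20.  22.8 26.1] R [-23.5 -20.8 -18.1]
stop top front a [-0.91283958 -0.79533915 -0.65128308] b range [-30.5908843   31.62110241]
front face a -0.7998026209439576 350
anchor top a [-90.4 -79. ] b [-17.1  15.8] mid -0.66 z 141.7
   yaw rel deg 0.33
anchor top a [-126.2  -92. ] b [-16.8  15.6] mid -0.62 z 141.8
   yaw rel deg -0.3
anchor top a [-138.5 -127.8] b [-16.9  15.8] mid -0.51 z 141.9
   yaw rel deg 0.21
nose a max [-65.8 -51.3 -51.2]
  nose b mid at -67 -0.58
  nose b mid at -60 -0.71
  nose b mid at -53 -0.75
tcp a,b -108.04766878198704 -0.8154612436386018
```

Channel middle is at b=+0.9 mm and the anchor at -0.65 mm, parallel to within 0.3°. I'll shift 1.5 mm sideways and lower to just above the floor.

apply_moves(
  targets=[
    {"dx": 0, "dy": -0.05, "dz": 0.5, "wx": 0, "wy": 0, "wz": 0, "jaw": 0},
    {"dx": 0, "dy": 0, "dz": 0.7, "wx": 0, "wy": 0, "wz": 0, "jaw": 0},
    {"dx": 0, "dy": 0, "dz": 0.7, "wx": 0, "wy": 0, "wz": 0, "jaw": 0},
    {"dx": 0, "dy": 0, "dz": 0.5, "wx": 0, "wy": 0, "wz": 0, "jaw": 0},
    {"dx": 0, "dy": 0, "dz": 0.3, "wx": 0, "wy": 0, "wz": 0, "jaw": 0},
  ],
)

```text
time: 7.55
tool_pos: [0.5415, 0.0766, 0.0385]
tcp_rot: [-2.756, -1.506, 0.005]
wrist_force: [-0.5, -0.2, -2.8]
width: 0.388
```

apply_moves(
  targets=[
    {"dx": 0, "dy": 0, "dz": 0.1, "wx": 0, "wy": 0, "wz": 0, "jaw": 0},
    {"dx": 0, "dy": 0, "dz": 0, "wx": 0, "wy": 0, "wz": 0, "jaw": 0},
    {"dx": 0, "dy": 0, "dz": 0, "wx": 0, "wy": 0, "wz": 0, "jaw": 0},
  ],
)

```text
time: 7.85
tool_pos: [0.544, 0.0775, 0.0386]
tcp_rot: [2.756, 1.507, 0.002]
wrist_force: [0.5, 0.6, -3.4]
width: 0.382
```

Run:
```python
from g import *
s=bot.read_state();print(s['time'],s['tool_pos'],s['tcp_rot'],s['wrist_force'],s['width'])
c=grab('wrist');save(c,'pics/w5.png');gauge(c,s)
```

```text
7.85 [0.54395488 0.07745948 0.03856708] [2.75571959e+00 1.50748374e+00 1.92029822e-03] [ 0.51268212  0.60420512 -3.38540682] 0.3815278915310221
floor z 18.992045341877038
(-70, -55) plate [-40.2  42.4] mid 1.1 rails L [19.9 22.8 25.8] R [-24.1 -21.  -18.1]
(-55, -40) plate [-40.3  42. ] mid 0.86 rails L [20.  22.8 25.9] R [-23.7 -20.9 -18.1]
(-40, -25) plate [-40.2  42.2] mid 0.99 rails L [20.  22.9 26. ] R [-23.9 -20.8 -17.8]
(-25, -12) plate [-40.2  42.1] mid 0.98 rails L [19.8 22.8 25.8] R [-23.9 -20.9 -17.9]
stop top front a [-137.01831049 -135.32307868 -132.41323613] b range [-29.56601798  28.06409427]
anchor top a [-89.6 -78.2] b [-17.3  15.5] mid -0.9 z 60.0
   yaw rel deg 0.74
anchor top a [-125.4  -91.2] b [-17.1  15.4] mid -0.84 z 60.1
   yaw rel deg -0.29
anchor top a [-137.6 -127. ] b [-17.1  15.6] mid -0.75 z 60.1
   yaw rel deg -0.47
nose a max [-64.9 -50.5 -50.4]
  nose b mid at -66 -1.05
  nose b mid at -59 -1.07
  nose b mid at -52 -1.12
tcp a,b -107.1654926495705 -1.1328496653397933
```

View pics/w5.png

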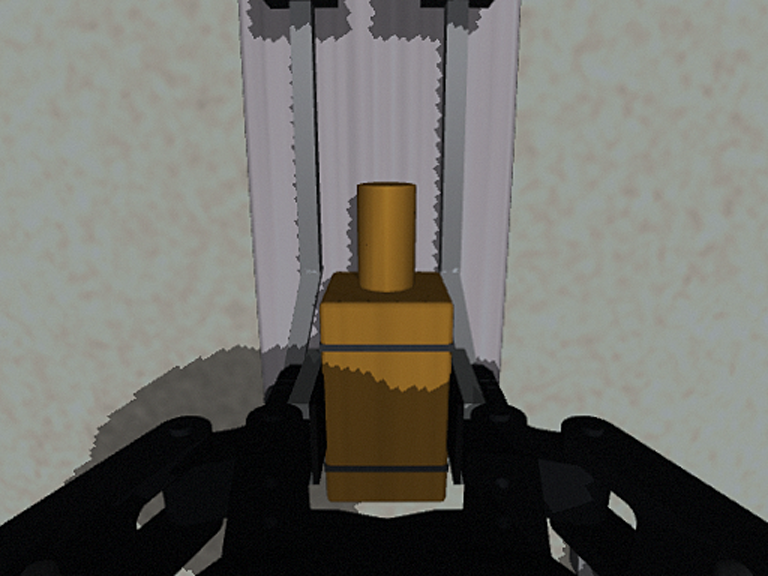

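Anchor is 1.8 mm right of the channel's middle and 7 mm above the floor. I'll correct sideways, then lower.

apply_moves(
  targets=[
    {"dx": 0, "dy": -0.06, "dz": 0, "wx": 0, "wy": 0, "wz": 0, "jaw": 0},
    {"dx": 0, "dy": 0, "dz": 0.09, "wx": 0, "wy": 0, "wz": 0, "jaw": 0},
    {"dx": 0, "dy": 0, "dz": 0.09, "wx": 0, "wy": 0, "wz": 0, "jaw": 0},
    {"dx": 0, "dy": 0, "dz": 0, "wx": 0, "wy": 0, "wz": 0, "jaw": 0},
    {"dx": 0, "dy": 0, "dz": 0, "wx": 0, "wy": 0, "wz": 0, "jaw": 0},
  ],
)

```text
time: 8.4
tool_pos: [0.5415, 0.0784, 0.0322]
tcp_rot: [-2.756, -1.508, 0.0]
wrist_force: [-0.5, 0.1, -2.6]
width: 0.377
```

Run:
```python
from g import *
s=bot.read_state();print(s['time'],s['tool_pos'],s['tcp_rot'],s['wrist_force'],s['width'])
c=grab('wrist');save(c,'pics/w6.png');gauge(c,s)
```

```text
8.4 [0.54153548 0.078409   0.03221076] [-2.75593367e+00 -1.50787095e+00  4.55084906e-04] [-0.46784864  0.13885796 -2.63876548] 0.3765960585145827
floor z 19.01370724049871
(-70, -55) plate [-40.4  42.4] mid 1.04 rails L [19.9 22.8 25.8] R [-24.  -20.9 -18.1]
(-55, -40) plate [-40.3  42. ] mid 0.84 rails L [19.9 22.8 25.8] R [-23.8 -20.8 -17.9]
(-40, -25) plate [-40.1  42.2] mid 1.03 rails L [20.  22.8 25.9] R [-23.9 -20.8 -17.9]
(-25, -12) plate [-40.2  42.2] mid 0.96 rails L [19.8 22.8 25.8] R [-24.  -20.9 -18. ]
stop top front a [-137.43693825 -135.75086027 -132.73779611] b range [-27.10667234  30.6373427 ]
anchor top a [-90.  -78.7] b [-14.8  18. ] mid 1.62 z 53.7
   yaw rel deg -0.35
anchor top a [-125.9  -91.7] b [-14.5  17.9] mid 1.67 z 53.8
   yaw rel deg -0.27
anchor top a [-138.1 -127.5] b [-14.6  18.1] mid 1.77 z 53.8
   yaw rel deg -0.21
nose a max [-65.4 -51.  -50.8]
  nose b mid at -67 1.46
  nose b mid at -60 1.48
  nose b mid at -53 1.44
tcp a,b -107.66239812597202 1.418264951031399
```

apply_moves(
  targets=[
    {"dx": 0, "dy": 0.02, "dz": 0.02, "wx": 0, "wy": 0, "wz": 0, "jaw": 0},
    {"dx": 0, "dy": 0, "dz": 0.01, "wx": 0, "wy": 0, "wz": 0, "jaw": 0},
    {"dx": 0, "dy": 0, "dz": 0, "wx": 0, "wy": 0, "wz": 0, "jaw": 0},
  ],
)

```text
time: 8.75
tool_pos: [0.5423, 0.0781, 0.0315]
tcp_rot: [2.756, 1.508, 0.0]
wrist_force: [0.0, -0.7, -3.0]
width: 0.383
```

Run:
```python
from g import *
s=bot.read_state();print(s['time'],s['tool_pos'],s['tcp_rot'],s['wrist_force'],s['width'])
c=grab('wrist');save(c,'pics/w7.png');gauge(c,s)
```

```text
8.75 [0.54229833 0.07805843 0.03152501] [2.75604727e+00 1.50779757e+00 1.59031044e-04] [ 0.03772878 -0.72868146 -3.00916163] 0.3830706035843336
floor z 19.02509115486173
(-70, -55) plate [-40.4  42.3] mid 0.97 rails L [19.9 22.8 25.8] R [-24.  -21.  -18.1]
(-55, -40) plate [-40.3  42.1] mid 0.9 rails L [19.9 22.8 25.9] R [-23.8 -20.8 -17.8]
(-40, -25) plate [-40.2  42.1] mid 0.94 rails L [20.  22.9 25.9] R [-23.9 -20.8 -17.8]
(-25, -12) plate [-40.3  42. ] mid 0.85 rails L [19.8 22.7 25.8] R [-24.  -20.9 -18.1]
stop top front a [-137.18439908 -135.61549319 -132.53951618] b range [-27.83224688  29.73633009]
anchor top a [-89.9 -78.6] b [-15.6  17.2] mid 0.79 z 53.0
   yaw rel deg 0.09
anchor top a [-125.9  -91.6] b [-15.4  17.1] mid 0.87 z 53.0
   yaw rel deg -0.16
anchor top a [-138.  -127.4] b [-15.4  17.3] mid 0.97 z 53.1
   yaw rel deg -0.13
nose a max [-65.4 -50.8 -50.7]
  nose b mid at -66 0.81
  nose b mid at -59 0.63
  nose b mid at -52 0.64
tcp a,b -107.5489076086485 0.5864216945687096
```

View pics/w7.png

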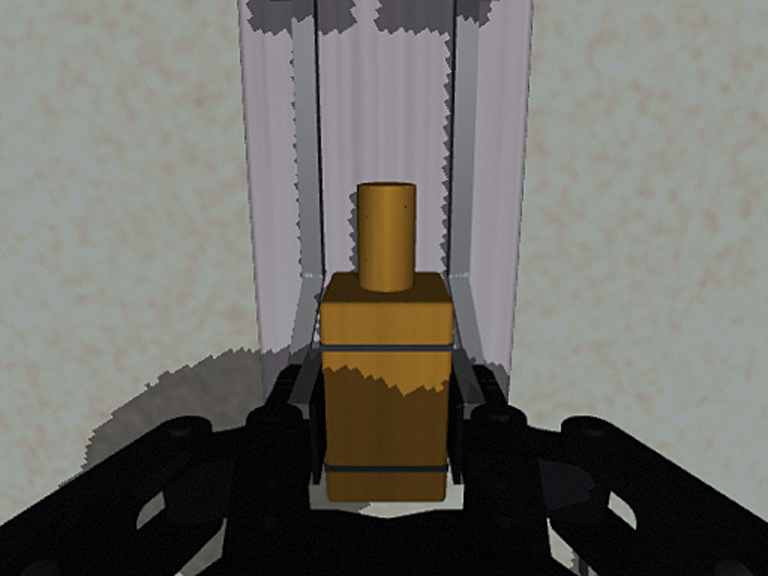

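The anchor is in the channel, centred to 0.1 mm, parallel and at floor level. Now I slide it forward.

apply_moves(
  targets=[
    {"dx": 0.3, "dy": 0, "dz": 0, "wx": 0, "wy": 0, "wz": 0, "jaw": 0},
    {"dx": 0.4, "dy": 0, "dz": 0, "wx": 0, "wy": 0, "wz": 0, "jaw": 0},
    {"dx": 0.4, "dy": 0, "dz": 0, "wx": 0, "wy": 0, "wz": 0, "jaw": 0},
    {"dx": 0.3, "dy": 0, "dz": 0, "wx": 0, "wy": 0, "wz": 0, "jaw": 0},
    {"dx": 0, "dy": 0, "dz": 0, "wx": 0, "wy": 0, "wz": 0, "jaw": 0},
  ],
)

```text
time: 9.3
tool_pos: [0.566, 0.115, 0.0316]
tcp_rot: [2.755, 1.51, 0.002]
wrist_force: [0.3, -0.5, -3.2]
width: 0.383
```

Run:
```python
from g import *
s=bot.read_state();print(s['time'],s['tool_pos'],s['tcp_rot'],s['wrist_force'],s['torque'],s['width'])
c=grab('wrist');save(c,'pics/w8.png');gauge(c,s)
```

```text
9.3 [0.56601996 0.11499079 0.03160804] [2.75477370e+00 1.50994788e+00 1.77220921e-03] [ 0.32462374 -0.52423392 -3.24216925] [-0.00586437  0.03718276  0.0413605 ] 0.38333447451864194
floor z 19.19361129808633
(-70, -55) plate [-40.4  42.6] mid 1.1 rails L [21.5 23.7 25.9] R [-24.  -22.3 -20.3]
(-55, -40) plate [-40.4  42.5] mid 1.04 rails L [20.2 23.3 25.8] R [-24.2 -21.9 -19.3]
(-40, -25) plate [-40.3  42.3] mid 0.99 rails L [10.2 22.1 25.7] R [-24.1 -20.5  -9. ]
(-25, -12) plate [-40.2  42.4] mid 1.06 rails L [19.8 22.7 25.7] R [-24.1 -21.1 -18.2]
stop top front a [-91.46348495 -84.53179306 -72.91067822] b range [-30.60973207  31.54369932]
anchor top a [-46.  -34.7] b [-15.7  17. ] mid 0.66 z 53.1
   yaw rel deg 1.35
anchor top a [-81.9 -47.7] b [-15.6  16.9] mid 0.66 z 53.1
   yaw rel deg -0.01
anchor top a [-94.4 -83.5] b [-15.7  17. ] mid 0.67 z 53.2
   yaw rel deg -1.09
nose a max [-21.4  -6.9  -6.8]
  nose b mid at -23 0.52
  nose b mid at -16 0.51
  nose b mid at -9 0.51
pin a,b,z 18.736773532356562 0.9900945775465242 73.79523227938725 333
tcp a,b -63.65500641274255 0.3852403505469489
```

View pics/w8.png

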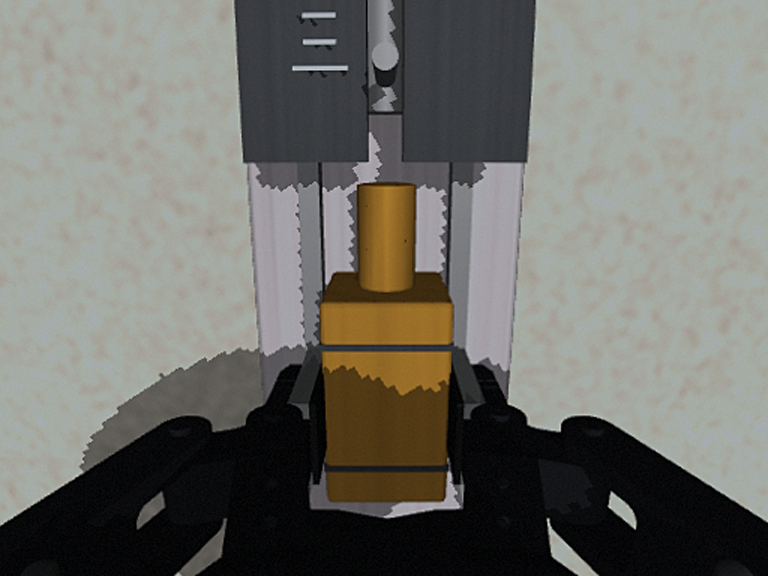

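Mid-channel: the nose is ready to enter between the cheeks, the pin is at px (384,60), and 33.8 mm remains. Continuing more slowly.

apply_moves(
  targets=[
    {"dx": 0.25, "dy": -0.01, "dz": 0, "wx": 0, "wy": 0, "wz": 0, "jaw": 0},
    {"dx": 0.25, "dy": 0, "dz": 0, "wx": 0, "wy": 0, "wz": 0, "jaw": 0},
    {"dx": 0.15, "dy": 0, "dz": 0, "wx": 0, "wy": 0, "wz": 0, "jaw": 0},
    {"dx": 0.15, "dy": 0, "dz": 0, "wx": 0, "wy": 0, "wz": 0, "jaw": 0},
    {"dx": 0.05, "dy": 0, "dz": 0, "wx": 0, "wy": 0, "wz": 0, "jaw": 0},
  ],
  newtons=90,
)

```text
time: 9.85
tool_pos: [0.5778, 0.1341, 0.0316]
tcp_rot: [2.755, 1.508, -0.005]
wrist_force: [-3.7, -7.1, 2.8]
width: 0.376
```

Run:
```python
from g import *
s=bot.read_state();print(s['time'],s['tool_pos'],s['tcp_rot'],s['wrist_force'],s['torque'],s['width'])
c=grab('wrist');save(c,'pics/w9.png');gauge(c,s)
```

```text
9.85 [0.57775101 0.13407476 0.0315977 ] [ 2.75450274  1.50842502 -0.00459694] [-3.69627192 -7.0756285   2.80268724] [-0.98649497  0.54070373 -0.0406513 ] 0.37591458211896855
floor z nan
(-70, -55) plate [-40.9  43. ] mid 1.03 rails L None R None
(-55, -40) plate [-40.7  42.7] mid 0.99 rails L None R None
(-40, -25) plate [-40.6  42.5] mid 0.93 rails L [21.4 23.7 25.8] R [-24.2 -22.1 -19.7]
(-25, -12) plate [-40.4  42.4] mid 0.98 rails L [10.2 22.5 25.7] R [-24.1 -20.8  -8.5]
stop top front a [-67.88937589 -58.49011875 -42.81900247] b range [-30.62503636  31.5307482 ]
front face a -12.680841604068592 182
anchor top a [-23.5 -12.3] b [-15.4  17.3] mid 0.96 z 53.0
   yaw rel deg 0.02
anchor top a [-59.6 -25.3] b [-15.1  17. ] mid 0.96 z 53.1
   yaw rel deg -0.35
anchor top a [-72.  -61.2] b [-15.3  17.4] mid 1.03 z 53.1
   yaw rel deg -0.79
nose a max [-2.8 15.3 15.4]
  nose b mid at -2 0.67
  nose b mid at 5 0.81
  nose b mid at 12 0.8
pin a,b,z 23.666396897050134 0.9611044003890845 73.6273820743966 242
tcp a,b -41.25635560209311 0.725639183011339
  return np.nanmean(a, axis, out=out, keepdims=keepdims)
```

View pics/w9.png

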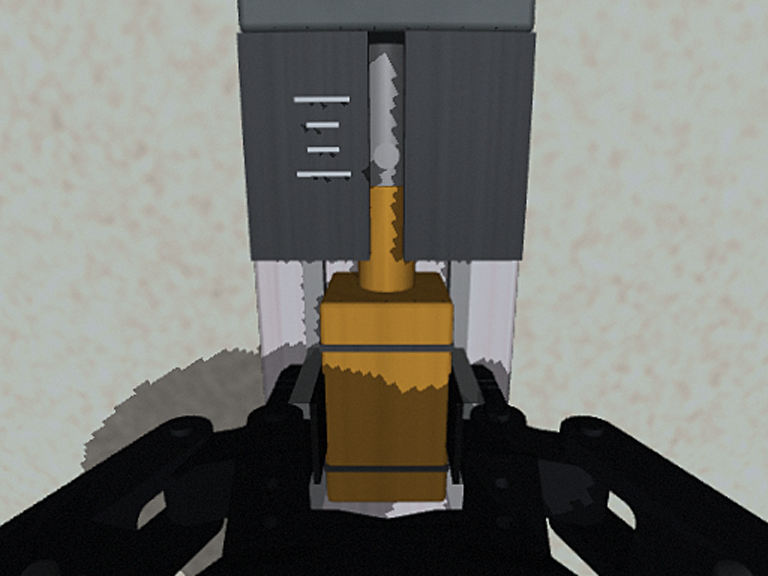

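The nose is under the roof and on the plunger, pin at px (386,155). The shoulder is 11.4 mm from the stop with about 8 N of resistance. I'll advance in small steps and watch the force.

apply_moves(
  targets=[
    {"dx": 0.1, "dy": 0, "dz": 0, "wx": 0, "wy": 0, "wz": 0, "jaw": 0},
    {"dx": 0.1, "dy": 0, "dz": 0, "wx": 0, "wy": 0, "wz": 0, "jaw": 0},
    {"dx": 0, "dy": 0, "dz": 0, "wx": 0, "wy": 0, "wz": 0, "jaw": 0},
    {"dx": 0, "dy": 0, "dz": 0, "wx": 0, "wy": 0, "wz": 0, "jaw": 0},
  ],
  newtons=90,
)

```text
time: 10.3
tool_pos: [0.5808, 0.1388, 0.0316]
tcp_rot: [2.755, 1.508, -0.005]
wrist_force: [-3.7, -5.6, 3.0]
width: 0.376
```

```bash
python3 - 2>/dev/null <<'E'
from g import *
s=bot.read_state();print(s['time'],s['tool_pos'],s['tcp_rot'],s['wrist_force'],s['torque'],s['width'])
c=grab('wrist');save(c,'pics/w10.png');gauge(c,s)
E
```

```text
10.3 [0.58077206 0.13877142 0.03159669] [ 2.75499429  1.5078102  -0.00466862] [-3.67886926 -5.62312954  3.01999152] [-0.81171045  0.40735126 -0.03044765] 0.37646704479304854
floor z nan
(-70, -55) plate [-19.3  21.5] mid 1.09 rails L None R None
(-55, -40) plate [-40.9  42.9] mid 0.99 rails L None R None
(-40, -25) plate [-40.6  42.5] mid 0.97 rails L [21.4 23.7 25.8] R [-24.2 -22.2 -19.8]
(-25, -12) plate [-40.5  42.4] mid 0.97 rails L [20.5 23.4 25.7] R [-24.2 -21.8 -18.9]
stop top front a [-62.09331011 -52.15252522 -35.52876808] b range [-30.58970748  31.56170308]
front face a -7.128196969433846 190
anchor top a [-18.   -6.7] b [-15.5  17.3] mid 0.9 z 52.9
   yaw rel deg 0.46
anchor top a [-54.  -19.6] b [-15.2  17. ] mid 0.93 z 53.0
   yaw rel deg -0.36
anchor top a [-66.5 -55.5] b [-15.3  17.3] mid 1.0 z 53.1
   yaw rel deg -1.09
nose a max [ 4.8 20.9 21. ]
  nose b mid at 4 0.76
  nose b mid at 11 0.75
  nose b mid at 18 0.73
pin a,b,z 29.238334467479756 0.8929468810208441 73.90027632572307 242
tcp a,b -35.67204955607304 0.6963530273279053
```

apply_moves(
  targets=[
    {"dx": 0.08, "dy": 0, "dz": 0, "wx": 0, "wy": 0, "wz": 0, "jaw": 0},
    {"dx": 0.07, "dy": 0, "dz": 0, "wx": 0, "wy": 0, "wz": 0, "jaw": 0},
    {"dx": 0, "dy": 0, "dz": 0, "wx": 0, "wy": 0, "wz": 0, "jaw": 0},
  ],
  newtons=90,
)

```text
time: 10.65
tool_pos: [0.5828, 0.1421, 0.0316]
tcp_rot: [2.754, 1.508, -0.007]
wrist_force: [-4.2, -7.7, 5.0]
width: 0.378
```

apply_moves(
  targets=[
    {"dx": 0.03, "dy": 0, "dz": 0, "wx": 0, "wy": 0, "wz": 0, "jaw": 0},
    {"dx": 0, "dy": 0, "dz": 0, "wx": 0, "wy": 0, "wz": 0, "jaw": 0},
  ],
)

```text
time: 10.85
tool_pos: [0.5831, 0.1425, 0.0316]
tcp_rot: [2.754, 1.508, -0.007]
wrist_force: [-5.4, -9.0, 4.8]
width: 0.379
```

apply_moves(
  targets=[
    {"dx": 0.02, "dy": 0, "dz": 0, "wx": 0, "wy": 0, "wz": 0, "jaw": 0},
    {"dx": 0, "dy": 0, "dz": 0, "wx": 0, "wy": 0, "wz": 0, "jaw": 0},
  ],
)

```text
time: 11.05
tool_pos: [0.5834, 0.1429, 0.0316]
tcp_rot: [2.754, 1.508, -0.008]
wrist_force: [-4.8, -8.6, 4.7]
width: 0.372
```

```bash
python3 - 2>/dev/null <<'E'
from g import *
s=bot.read_state();print(s['time'],s['tool_pos'],s['tcp_rot'],s['wrist_force'],s['torque'],s['width'])
c=grab('wrist');save(c,'pics/w11.png');gauge(c,s)
E
```

```text
11.05 [0.58336844 0.14290216 0.03160863] [ 2.75439233  1.5077523  -0.00773505] [-4.75572854 -8.55933808  4.66046169] [-1.27057618  0.64567793 -0.07987784] 0.37158279219751356
floor z nan
(-70, -55) plate [-20.2  22.5] mid 1.19 rails L None R None
(-55, -40) plate [-41.1  43.2] mid 1.06 rails L None R None
(-40, -25) plate [-40.7  42.6] mid 0.96 rails L None R [-24.2 -23.2 -20.5]
(-25, -12) plate [-40.4  42.4] mid 1.0 rails L [21.4 23.6 25.8] R [-24.2 -22.1 -19.8]
stop top front a [-56.79860496 -46.33901046 -28.88632943] b range [-30.60420535  31.54611131]
front face a -8.344083909003153 54
anchor top a [-13.   -1.8] b [-15.5  17.3] mid 0.9 z 53.0
   yaw rel deg 0.76
anchor top a [-49.  -14.7] b [-15.2  17. ] mid 0.95 z 53.1
   yaw rel deg -0.17
anchor top a [-61.4 -50.7] b [-15.3  17.4] mid 1.05 z 53.1
   yaw rel deg -0.98
nose a max [12.3 25.8 25.9]
  nose b mid at 9 0.79
  nose b mid at 16 0.77
  nose b mid at 23 0.77
pin a,b,z 33.95694339557241 0.9083585442613566 73.38004221465076 239
tcp a,b -30.793164910267883 0.7217775318500163
```

About 0.8 mm is left by pin position. I'll continue in 0.6 mm steps until the force climbs.

apply_moves(
  targets=[
    {"dx": 0.02, "dy": 0, "dz": 0, "wx": 0, "wy": 0, "wz": 0, "jaw": 0},
    {"dx": 0, "dy": 0, "dz": 0, "wx": 0, "wy": 0, "wz": 0, "jaw": 0},
  ],
)

```text
time: 11.3
tool_pos: [0.5836, 0.1433, 0.0316]
tcp_rot: [2.754, 1.508, -0.008]
wrist_force: [-4.9, -9.4, 5.6]
width: 0.379
```

apply_moves(
  targets=[
    {"dx": 0.02, "dy": 0, "dz": 0, "wx": 0, "wy": 0, "wz": 0, "jaw": 0},
    {"dx": 0, "dy": 0, "dz": 0, "wx": 0, "wy": 0, "wz": 0, "jaw": 0},
  ],
)

```text
time: 11.5
tool_pos: [0.5839, 0.1438, 0.0316]
tcp_rot: [2.754, 1.508, -0.008]
wrist_force: [-5.6, -10.3, 5.5]
width: 0.379
```

apply_moves(
  targets=[
    {"dx": 0.02, "dy": 0, "dz": 0, "wx": 0, "wy": 0, "wz": 0, "jaw": 0},
    {"dx": 0, "dy": 0, "dz": 0, "wx": 0, "wy": 0, "wz": 0, "jaw": 0},
  ],
)

```text
time: 11.7
tool_pos: [0.5841, 0.144, 0.0316]
tcp_rot: [2.754, 1.508, -0.009]
wrist_force: [-6.2, -10.8, 6.0]
width: 0.377
```

apply_moves(
  targets=[
    {"dx": 0.02, "dy": 0, "dz": 0, "wx": 0, "wy": 0, "wz": 0, "jaw": 0},
    {"dx": 0, "dy": 0, "dz": 0, "wx": 0, "wy": 0, "wz": 0, "jaw": 0},
  ],
)

```text
time: 11.9
tool_pos: [0.584, 0.144, 0.0316]
tcp_rot: [2.754, 1.508, -0.011]
wrist_force: [-6.6, -12.2, 7.6]
width: 0.376
```

apply_moves(
  targets=[
    {"dx": 0.02, "dy": 0, "dz": 0, "wx": 0, "wy": 0, "wz": 0, "jaw": 0},
    {"dx": 0, "dy": 0, "dz": 0, "wx": 0, "wy": 0, "wz": 0, "jaw": 0},
  ],
)

```text
time: 12.1
tool_pos: [0.5841, 0.144, 0.0316]
tcp_rot: [2.753, 1.508, -0.012]
wrist_force: [-8.6, -14.4, 9.8]
width: 0.382
```

```bash
python3 - 2>/dev/null <<'E'
from g import *
s=bot.read_state();print(s['time'],s['tool_pos'],s['tcp_rot'],s['wrist_force'],s['torque'],s['width'])
c=grab('wrist');save(c,'pics/w12.png');gauge(c,s)
E
```

```text
12.1 [0.58405277 0.143952   0.03161932] [ 2.75311845  1.50789184 -0.01247642] [ -8.6125989  -14.37684348   9.77143515] [-2.04645648  0.89804165 -0.04382805] 0.3818873997693483
floor z nan
(-70, -55) plate [-20.2  22.4] mid 1.1 rails L [21.6 22.  22.4] R [-20.2 -19.9 -19.5]
(-55, -40) plate [-41.1  43.2] mid 1.04 rails L None R None
(-40, -25) plate [-40.8  42.6] mid 0.91 rails L None R None
(-25, -12) plate [-40.4  42.4] mid 1.03 rails L [21.3 23.5 25.8] R [-24.3 -22.1 -19.8]
stop top front a [-55.79691601 -45.04640846 -27.64503702] b range [-30.59525944  31.58513552]
front face a -19.68249261900439 235
anchor top a [-11.8  -0.6] b [-15.5  17.3] mid 0.87 z 53.0
   yaw rel deg 1.3
anchor top a [-47.8 -13.8] b [-15.2  17. ] mid 0.9 z 53.1
   yaw rel deg -0.34
anchor top a [-60.4 -49.2] b [-15.4  17.4] mid 1.0 z 53.1
   yaw rel deg -0.16
nose a max [13.6 27.1 27.2]
  nose b mid at 11 0.78
  nose b mid at 18 0.77
  nose b mid at 25 0.78
pin a,b,z 35.324284476311554 0.9024241696405904 73.59705799935597 242
tcp a,b -29.54005898993514 0.7075951572199477
```

View pics/w12.png

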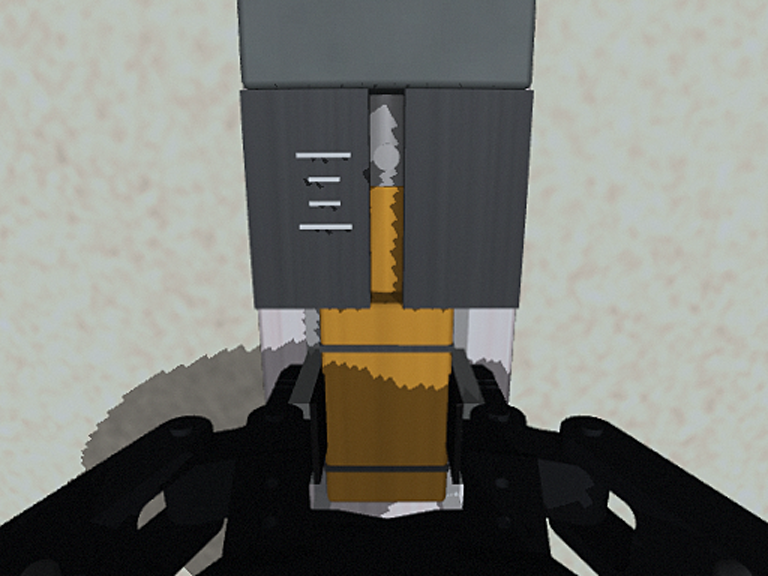

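The tool has stopped advancing while the force climbs to 17 N, and the shoulder and pin are at the home position, with no slip in the grip. I'll add a little more press.

apply_moves(
  targets=[
    {"dx": 0.03, "dy": 0, "dz": 0, "wx": 0, "wy": 0, "wz": 0, "jaw": 0},
    {"dx": 0, "dy": 0, "dz": 0, "wx": 0, "wy": 0, "wz": 0, "jaw": 0},
  ],
)

```text
time: 12.35
tool_pos: [0.5841, 0.144, 0.0316]
tcp_rot: [2.753, 1.508, -0.015]
wrist_force: [-9.5, -16.8, 11.1]
width: 0.38
```

apply_moves(
  targets=[
    {"dx": 0.03, "dy": 0, "dz": 0, "wx": 0, "wy": 0, "wz": 0, "jaw": 0},
    {"dx": 0, "dy": 0, "dz": 0, "wx": 0, "wy": 0, "wz": 0, "jaw": 0},
    {"dx": 0, "dy": 0, "dz": 0, "wx": 0, "wy": 0, "wz": 0, "jaw": 0},
  ],
)

```text
time: 12.65
tool_pos: [0.584, 0.144, 0.0316]
tcp_rot: [2.752, 1.508, -0.017]
wrist_force: [-11.0, -18.9, 11.6]
width: 0.374
```

```bash
python3 - 2>/dev/null <<'E'
from g import *
s=bot.read_state();print(s['time'],s['tool_pos'],s['tcp_rot'],s['wrist_force'],s['torque'],s['width'])
c=grab('wrist');save(c,'pics/w13.png');gauge(c,s)
c=grab('side');save(c,'pics/s13.png',(180,90,330,210),4)
print(bot.read_state()['wrist_force'])
E
```

```text
12.65 [0.58403826 0.14396203 0.03160789] [ 2.75200491  1.50794062 -0.01730236] [-11.01955627 -18.88889221  11.58883851] [-2.75722432  1.30964832 -0.02855511] 0.37418439935616854
floor z nan
(-70, -55) plate [-20.3  22.5] mid 1.07 rails L [21.7 22.3 22.4] R [-20.3 -19.9 -19.5]
(-55, -40) plate [-41.   42.9] mid 0.96 rails L None R None
(-40, -25) plate [-40.7  42.6] mid 0.97 rails L None R None
(-25, -12) plate [-40.6  42.4] mid 0.92 rails L [21.4 23.5 25.7] R [-24.2 -22.1 -19.8]
stop top front a [-55.71001987 -44.96221662 -27.48225797] b range [-30.61576322  31.56440513]
front face a -19.67393191970247 252
anchor top a [-11.9  -0.6] b [-15.5  17.3] mid 0.9 z 53.0
   yaw rel deg 1.45
anchor top a [-47.7 -13.6] b [-15.2  17. ] mid 0.91 z 53.1
   yaw rel deg -0.23
anchor top a [-60.1 -49. ] b [-15.4  17.3] mid 0.96 z 53.2
   yaw rel deg -1.66
nose a max [13.7 27.2 27.2]
  nose b mid at 11 0.8
  nose b mid at 18 0.81
  nose b mid at 25 0.81
pin a,b,z 35.19582156519905 0.9162776115374096 74.03790413513038 241
tcp a,b -29.539381197773977 0.7252285156272755
[-10.24592609 -18.96364491  11.85637007]
```

View pics/s13.png

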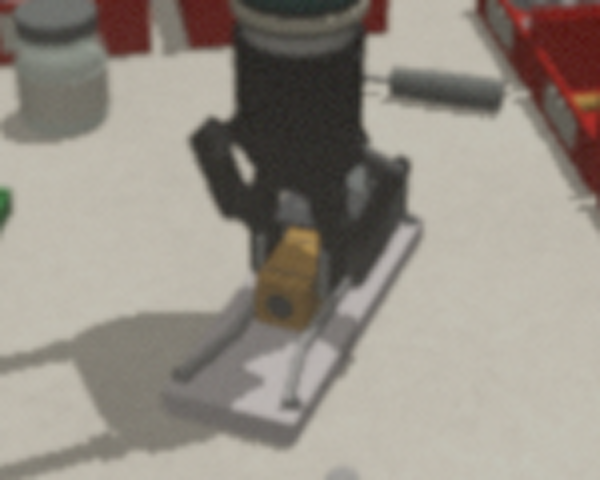

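The side view shows the anchor flat in the channel between the rails, back end at px (285,300), held up against the stop. The push is steady at 22 N, the shoulder hasn't moved, and the pin shows 16.5 mm of travel. Handing in.

Run:
```python
from h import *
print(job.finish_job()); s=bot.read_state(); print(s['time'],s['wrist_force'],s['tool_pos'])
```

```text
the job is handed in; nothing more can be done
None
the job is handed in; nothing more can be done
```

The long-nosed anchor is home in the grey length gauge, and I handed the job in at about 12.8 s with the arm still pressing it against the stop. I gripped it by the sides at 70 N (90 N for the final push), carried it over the other items and laid it in the flared end of the channel. From there I slid it under the roof in small steps.

**Last checks, just before handing in:**
- **Push:** about 22 N along the channel, steady, against about 9 N from the spring. The last 2.4 mm or so of commanded advance moved the tool less than 0.1 mm and only raised the force, so the shoulder was on the hard stop.
- **Plunger:** the pin had moved 16.5 mm; 16 mm is expected when home, so this agrees within measuring error.
- **Shoulder:** measured 0.2 mm past the stop face, also within measuring error.
- **Position in the channel:** centred to 0.1 mm and at floor level, with no slip in the grip.
- **Vertical load:** the push also presses the anchor onto the channel floor with about 15 N, because the tool leans slightly.

I did not take a final picture of the short anchor, washer, bolt and sleeve. The carrying path stayed clear above them, and no contact force showed on the way.

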